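Open the filler of a flat workshop can

TASK

Open the workshop can for filling: flip the hinged dust flap right back so that it stays open, then unscrew the filler cap beneath it anticlockwise by feel until it comes free, lift it off and set it down gently, same way up, in the steel parts tray. Do not wrench the cap against its stop or pull it before it has come free, and leave the other things on the bench alone.

Things in the scene. Friction and masses are not known exactly. Their poses are not given: they have to be found in the camera images.
- flap (a joint): grey plastic dust flap hinged on the can over the cap; 0 = shut (level), grows as it opens, end stop 2.2 rad; a stiff hinge (0.12 N m) keeps it where it is left. 5 mm thick: a strap, a 62 mm disc centred 62 mm from the hinge axis, and a tongue 18 mm wide that ends 126 mm from the axis.
- flap_tab (a point): grip point on the flap's tongue, 114 mm from the hinge axis and 12 mm from the tongue's end, at mid thickness; the tongue is 18 mm wide along this frame's x and can be pinched across that width from above. The can's top is 44 mm below it while the flap is shut.
- flap_hinge (a point): middle of the flap's hinge axis, fixed on the can; the axis runs along this frame's x (z up); the shut flap points from here along -y and, opening, swings up and over towards +y. The hinge post (60 mm wide along x, 26 mm along y) stands 62 mm from the cap's axis.
- cap_center (a point): centre of the black ribbed round filler cap, 52 mm in diameter, 30 mm high, 60 g, open below, z up. Screwed on, its lower rim is 5 mm above the can's top and the shut flap is 6 mm over it. A lug cap without pitch: it turns level, anticlockwise from above to undo, with about 0.1 N m of drag. Once free it lifts straight off: lugs clear after 12 mm, the whole cap after 25 mm.
- neck: filler neck under the cap; origin on the can's top, on the cap's axis, z up; 28 mm high with its sprung seal. Its slots are hidden and its yaw tells nothing of use. Somewhere 0.8 to 2.1 rad from its start the cap comes free: the spring (6 to 8 N) lifts it 2 to 3 mm if it is let go. Some 0.2 to 0.3 rad further (1.0 rad from the start at the earliest) it meets a hard stop, where it is still free.
- can: fixed flat blue utility can, 180 mm along its x by 260 mm along its y (a carry handle sticks out 32 mm more at -y), its top 85 mm above the bench; origin under its centre on the bench. The neck is at the middle of its top.
- tray: fixed open steel parts tray, 130 mm along its x, 110 mm along its y, rim 22 mm high, walls and floor 4 mm thick; origin under its centre on the bench.
- tin: aluminium tin, 72 mm in diameter, 100 mm high, origin at its foot; leave alone
- glue: white bottle, 48 mm in diameter, 130 mm high, origin at its foot; leave alone
- driver: screwdriver lying on the bench; leave alone
Mind the look-alikes: they are no part of the job. Of the things shaped like the tray, the steel one is meant.

How it is judged:
By the outcome, as a careful person would: the job done as asked, in the order asked, and still so for the second after the job is handed in, with the robot touching nothing.
It also fails if it takes over 72 s, if anything falls off the work surface, if the arm or the gripper's body presses on something with over 40 N, if the wrist force passes 120 N, or if a joint passes its speed limit or range.

ROBOT

A 7-joint arm with a two-finger parallel gripper is mounted at the origin on the work surface. World frame = base frame: x ahead of the robot, y to its left, z up, the work surface at z = 0. Lengths are in m, angles in rad, forces in N, time in s.
With the tool pointing down it reaches from about 0.4 to 0.85 m from the base axis. Payload 10.4 kg.
Tool frame: the origin (TCP) lies between the finger pads; the fingertips stand 17 mm ahead of it and the grasp point (between the pads) lies 2 mm behind it; x points along the fingers, y is the direction in which the jaws open and shut, and the axes are right-handed (so a half turn about x gives the same grasp; the last joint's range is limited). The gripper opens to 87 mm and grips with 3 to 60 N. Pads are 19 mm wide; open, the fingers measure 117 mm over their backs; the gripper's body (75 mm by 190 mm) begins 51 mm behind the grasp point.
Start: joints at [-1.223, 0.332, -0.065, 1.46, 0.022, 1.35, -0.088], TCP at [0.226, 0.583, 0.216] pointing down, gripper open.
Joint ranges: [-2.6, 2.6], [-0.5, 2.12], [-1.47, 1.34], [0.16, 2.42], [-1.27, 4.41], [0.06, 2.06], [-2.6, 2.6]. Speed limits (rad/s): [2.22, 2.22, 2.79, 2.79, 3.14, 3.14, 3.14].

INTERFACE

Orientations are given as a unit quaternion [x, y, z, w].
In Python, from bench import r, optics, close_job gives the robot as it stands.
- The arm moves only by the shell command python3 -m inch 'ROWS' [OPENING] [FORCE]. ROWS is JSON, a list of rows, each an object with "translation": the shift along the tool's x, y, z in cm, a list of three; "spin": the turn about the tool's x in degrees. In form: [{"translation": [tx, ty, tz], "spin": spin}, ...]. A call has 1 to 20 rows; each row shifts and turns the pose as measured when the row begins, along the tool's axes as they then stand; what a row does not reach is not made up. A row lasts 1/8 s, in which the tool goes at most 62.5 mm and 10.7 degrees, less where a joint would pass 70% of its speed; a pose out of reach is approached as far as the arm can. A call is refused whole if a number of a shift passes 6.25 or a number of a turn 10.7, either way. A call with a gripper value outside its range is refused whole. OPENING is the closure, from 0 (fully open) to 1 (shut), set as the call begins (- or left out, the last holds). The fingers move at their own pace and stop on an object; FORCE is the grip in N (left out, the last holds). Time passes only in rows, so rows that do not move let the fingers close. It gives the time, the measured TCP pose, the force and the opening at its end, in the units of the state.
- r.read_state(): the state, without advancing time (a new reading comes with each control period).
- optics.camera(name): name is "side" or "top" or "wrist"; returns the picture (384x512x3 uint8, red, green, blue); there is no depth.
- optics.camera_model(name): a dict with "camera_matrix" (3x3 intrinsics, pixels), "world_from_camera" (4x4, takes a point from camera to world coordinates); the wrist camera has in their place "tool_from_camera" (4x4, takes a point from camera to tool coordinates, whose origin is the TCP and whose axes are the tool frame's). Camera axes: x right, y down, z forward; pixel columns grow to the right and rows downward; lengths in m; the calibration is good to about 2 mm. A picture is of the moment at which its call begins: read the wrist's pose just before it. camera_model takes no time and is no camera call.
- close_job(): hands the job in, once; it reports no verdict.
The state is a dict: "time": time; "joint_positions": joint angles; "joint_vel": joint speeds; "joint_torque": joint torques, N m; "ee_pos": TCP position; "eef_rot": TCP orientation; "ft_force": force on the tool from outside, world axes, zero at the start; "torque": the same for the moment, N m; "width": finger opening in m.
Only numpy, scipy, OpenCV 4.12 (cv2) and the standard library are available. Lean on these libraries where they do the work, as an engineer would, in place of code of your own. Each camera call takes 0.05 s, during which the arm holds its last target.

## Working session

There is one attempt and no reset: what is moved stays moved. The work goes in short steps, Python scripts to look and compute and a shell command to move; the robot and the scene stay as the last step left them, time stands still between calls to the robot, and variables do not carry over. Pictures are saved under pics/ and viewed, and the job is handed in when it is done.

```bash
ls; mkdir -p pics; python3 - <<'E'
from bench import r, optics
import cv2,json
s=r.read_state()
for k,v in s.items(): print(k,v)
for n in ["side","top","wrist"]:
    im=optics.camera(n); cv2.imwrite(f"pics/a_{n}.png",im[:,:,::-1])
    print(n,optics.camera_model(n))
E
```

```text
pics
time 0.0
joint_positions [-1.22254971  0.3328859  -0.06468896  1.46093927  0.02159421  1.34987843
 -0.08851607]
joint_vel [ 0.0007849  -0.00088027  0.00076134 -0.00171143  0.00087755  0.00031443
 -0.00083746]
joint_torque [ 4.83912645e-04 -6.23256540e+01  2.51311337e-02 -3.89910185e+01
 -6.12255838e-02  3.95013322e-02  1.81385367e-04]
ee_pos [0.22637155 0.58214654 0.21554612]
eef_rot [ 0.12987082  0.69505562 -0.13086196  0.69491468]
ft_force [-0.62881504  0.13319209  0.56365904]
torque [-0.00359373  0.01971321 -0.05447626]
width 0.08726917282449503
side {'camera_matrix': array([[418.94011819,   0.        , 259.98852767],
       [  0.        , 418.94011819, 185.41035138],
       [  0.        ,   0.        ,   1.        ]]), 'world_from_camera': array([[ 0.69496439, -0.45558755,  0.55629532, -0.20032234],
       [-0.718767  , -0.46163964,  0.5198681 , -0.74250977],
       [ 0.01996253, -0.76113654, -0.64828441,  0.9685824 ],
       [ 0.        ,  0.        ,  0.        ,  1.        ]])}
top {'camera_matrix': array([[424.77985293,   0.        , 255.01785207],
       [  0.        , 
[... 189 characters left out ...]
1615834,  0.00352375, -0.05227926],
       [-0.00652849, -0.18987242, -0.98178707,  1.47816022],
       [ 0.        ,  0.        ,  0.        ,  1.        ]])}
wrist {'camera_matrix': array([[311.56031459,   0.        , 251.69535115],
       [  0.        , 311.56031459, 192.50084559],
       [  0.        ,   0.        ,   1.        ]]), 'tool_from_camera': array([[ 2.66514949e-04, -2.82152346e-01,  9.59369576e-01,
        -1.67556343e-01],
       [ 9.99999825e-01, -4.31040584e-04, -4.04571944e-04,
        -2.05740523e-04],
       [ 5.27678146e-04,  9.59369516e-01,  2.82152182e-01,
        -7.77017524e-02],
       [ 0.00000000e+00,  0.00000000e+00,  0.00000000e+00,
         1.00000000e+00]])}
```

View pics/a_side.png

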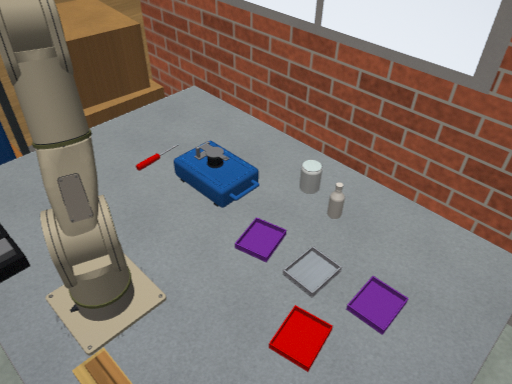

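View pics/a_top.png

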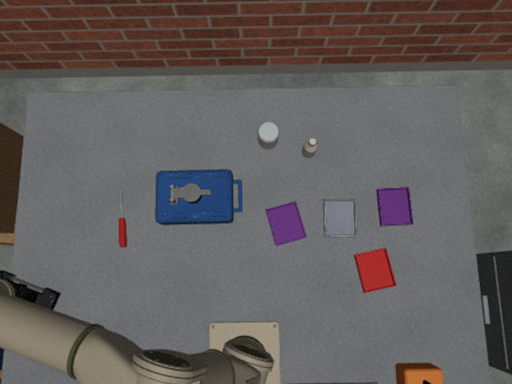

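View pics/a_wrist.png

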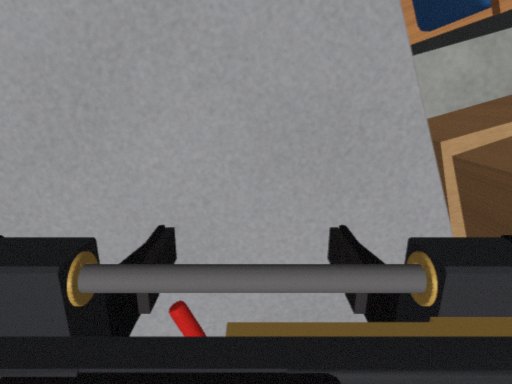

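Tray candidates in the top view: purple (286,223), grey (339,218), purple (394,206) and red (375,269). Only the grey one fits "steel". The blue can is at (195,196) with its flap tongue pointing right, towards the handle. I'll enlarge both to confirm.

```bash
python3 - <<'E'
import cv2,numpy as np
t=cv2.imread("pics/a_top.png"); s=cv2.imread("pics/a_side.png")
A=cv2.resize(t[160:235,145:250],None,fx=5,fy=5,interpolation=cv2.INTER_CUBIC)
B=cv2.resize(t[185:250,310:370],None,fx=5,fy=5,interpolation=cv2.INTER_CUBIC)
C=cv2.resize(s[135:210,165:270],None,fx=5,fy=5,interpolation=cv2.INTER_CUBIC)
cv2.imwrite("pics/b1.png",A);cv2.imwrite("pics/b2.png",B);cv2.imwrite("pics/b3.png",C)
E
```

```text
(no output)
```

View pics/b1.png

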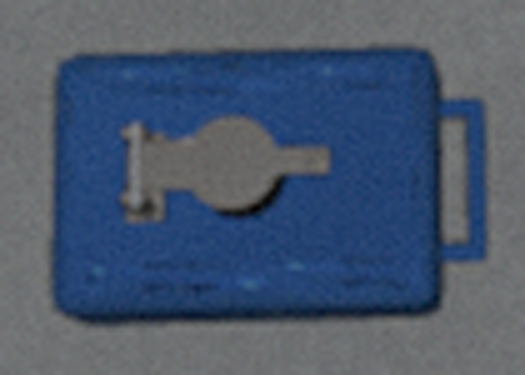

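View pics/b2.png

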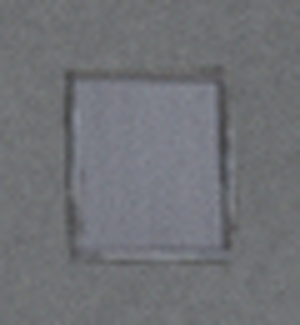

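View pics/b3.png

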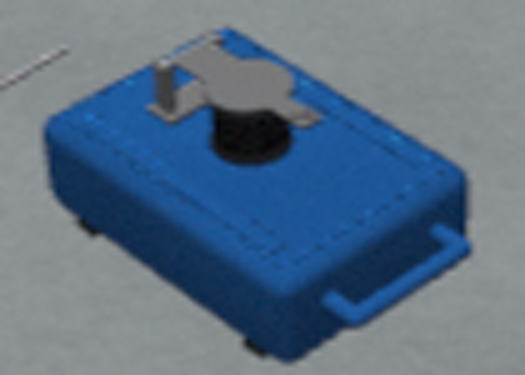

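The crops confirm it. The grey open tray at (339,218) has a light metal rim. The can's flap has its hinge at about (172,194) and its tongue end at about (210,192), with the black cap visible below it. Next I'll measure them.

```bash
cat > h.py <<'E'
import numpy as np,cv2
from bench import r, optics
from scipy.spatial.transform import Rotation as R
def model(n,st=None):
    m=optics.camera_model(n); K=m["camera_matrix"]
    if "world_from_camera" in m: T=m["world_from_camera"]
    else:
        W=np.eye(4);W[:3,:3]=R.from_quat(st["eef_rot"]).as_matrix();W[:3,3]=st["ee_pos"];T=W@m["tool_from_camera"]
    return K,T
def ray(n,uv,st=None):
    K,T=model(n,st); uv=np.atleast_2d(uv).astype(float)
    d=np.c_[(uv[:,0]-K[0,2])/K[0,0],(uv[:,1]-K[1,2])/K[1,1],np.ones(len(uv))]@T[:3,:3].T
    return T[:3,3],d
def onz(n,uv,z,st=None):
    o,d=ray(n,uv,st); return (o+d*((z-o[2])/d[:,2])[:,None])[:,:2]
def proj(n,P,st=None):
    K,T=model(n,st); P=np.atleast_2d(P); c=(P-T[:3,3])@T[:3,:3]; q=c@K.T; return q[:,:2]/q[:,2:]
def tri(n1,uv1,n2,uv2,s1=None,s2=None):
    o1,d1=ray(n1,uv1,s1);o2,d2=ray(n2,uv2,s2);d1=d1[0];d2=d2[0]
    A=np.c_[d1,-d2];t=np.linalg.lstsq(A,o2-o1,rcond=None)[0]
    a=o1+d1*t[0];b=o2+d2*t[1];return (a+b)/2,np.linalg.norm(a-b)
def big(mask):
    c,_=cv2.findContours(mask,cv2.RETR_EXTERNAL,cv2.CHAIN_APPROX_NONE)
    c=max(c,key=cv2.contourArea);return c[:,0,:]
E
python3 - <<'E'
from h import *
for n,zs in [("top",0)]:
    im=cv2.imread("pics/a_top.png").astype(int); 
    b,g,rr=im[...,0],im[...,1],im[...,2]
    blue=((b-rr>35)&(b-g>20)).astype(np.uint8)*255
    roi=np.zeros_like(blue);roi[160:235,145:250]=255
    c=big(blue&roi); p=onz("top",c,0.085); rect=cv2.minAreaRect(p.astype(np.float32)*1000);print("can(incl handle)",rect)
    # flap: not blue inside
    hull=np.zeros_like(blue);cv2.fillPoly(hull,[np.array([[158,172],[231,171],[231,221],[158,221]])],255)
    sat=(im.max(2)-im.min(2)<25)&(im.sum(2)>200)
    m=(sat.astype(np.uint8)*255)&hull; c=big(m); p=onz("top",c,0.131)
    print("flap",cv2.minAreaRect(p.astype(np.float32)*1000))
    print(c[:,0].min(),c[:,0].max(),p.min(0),p.max(0))
    vis=m.copy(); cv2.imwrite("pics/m.png",cv2.resize(vis[160:235,145:250],None,fx=5,fy=5,interpolation=0))
    d=cv2.distanceTransform(m,cv2.DIST_L2,5);_,mx,_,loc=cv2.minMaxLoc(d);print("disc",loc,mx,onz("top",loc,0.131))
    roi=im[185:250,310:370]; 
    # tray floor: bluish
    t=((b-rr>8)&(b>110)).astype(np.uint8)*255; z=np.zeros_like(t);z[195:245,318:362]=255
    c=big(t&z); print("tray",c.min(0),c.max(0)); 
    for zz in (0.004,0.022): print(cv2.minAreaRect(onz("top",c,zz).astype(np.float32)*1000))
E
```

```text
can(incl handle) ((526.5906372070312, 142.14097595214844), (177.5605010986328, 286.0768737792969), 0.17022854089736938)
flap ((529.487060546875, 164.76153564453125), (62.65460968017578, 134.134033203125), 4.898631572723389)
169 210 [0.49302493 0.09803024] [0.56106804 0.23115015]
disc (191, 192) 9.1968994140625 [[0.53126576 0.15949363]]
tray [324 201] [356 236]
((453.7392272949219, -340.33538818359375), (108.87702178955078, 122.79521179199219), 89.09715270996094)
((451.4989318847656, -336.8182067871094), (107.54753112792969, 121.29588317871094), 89.0971908569336)
```

View pics/m.png

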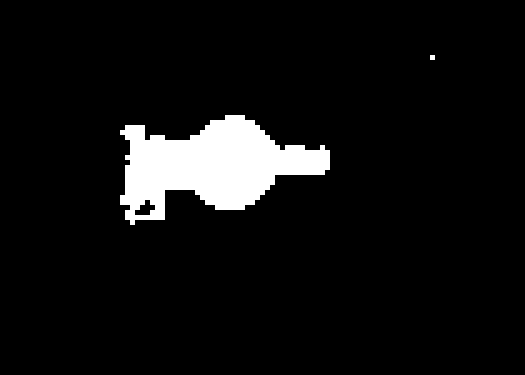

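```bash
python3 - <<'E'
from h import *
s=r.read_state(); M=R.from_quat(s["eef_rot"]).as_matrix(); print(M.round(3))
from math import *
for nm,tgt in [("look",[0.53,0.095,0.25])]:
    print((np.array(tgt)-s["ee_pos"])@M*100)
print("spin to y=-X:",degrees(atan2(*(np.array([-1,0,0])@M)[[2,1]])),"to +X:",degrees(atan2(*(np.array([1,0,0])@M)[[2,1]])))
E
```

```text
[[-0.     0.362  0.932]
 [-0.001  0.932 -0.362]
 [-1.    -0.001  0.   ]]
[ -3.38559553 -34.41296611  45.9557242 ]
spin to y=-X: -111.24754887649564 to +X: 68.75245112350437
```

```bash
python3 -m inch '[{"translation":[-0.3,-3.2,4.2],"spin":0},{"translation":[-0.3,-3.2,4.2],"spin":0},{"translation":[-0.3,-3.2,4.2],"spin":0},{"translation":[-0.3,-3.2,4.2],"spin":0},{"translation":[-0.3,-3.2,4.2],"spin":0},{"translation":[-0.3,-3.2,4.2],"spin":0},{"translation":[-0.3,-3.2,4.2],"spin":0},{"translation":[-0.3,-3.2,4.2],"spin":0},{"translation":[-0.3,-3.2,4.2],"spin":0},{"translation":[-0.3,-3.2,4.2],"spin":0},{"translation":[0,0,0],"spin":9.8},{"translation":[0,0,0],"spin":9.8},{"translation":[0,0,0],"spin":9.8},{"translation":[0,0,0],"spin":9.8},{"translation":[0,0,0],"spin":9.8},{"translation":[0,0,0],"spin":9.8},{"translation":[0,0,0],"spin":9.8}]' 0
python3 - <<'E'
from h import *
s=r.read_state(); M=R.from_quat(s["eef_rot"]).as_matrix(); print(M.round(3),s["joint_positions"].round(2) if hasattr(s["joint_positions"],"round") else s["joint_positions"],s["joint_vel"])
im=optics.camera("wrist");cv2.imwrite("pics/c1.png",im[:,:,::-1])
np.savez("c1.npz",p=s["ee_pos"],q=s["eef_rot"])
print("spin to +X:",np.degrees(np.arctan2(*(np.array([1,0,0])@M)[[2,1]])))
E
```

```text
time: 2.28
ee_pos: [0.5082, 0.1144, 0.2431]
eef_rot: [-0.506, -0.491, 0.511, -0.491]
ft_force: [0.4, -0.0, -0.2]
width: 0.0871
[[-0.005  0.999 -0.035]
 [-0.004 -0.035 -0.999]
 [-1.    -0.005  0.005]] [-0.68  0.08  0.4   1.71 -0.03  1.36 -0.31] [-5.67623691e-02  1.49596804e-04  6.06644047e-02  6.25027913e-03
 -3.59243974e-03 -1.78315241e-03 -1.40035288e+00]
spin to +X: -1.9935113613859854
```

View pics/c1.png

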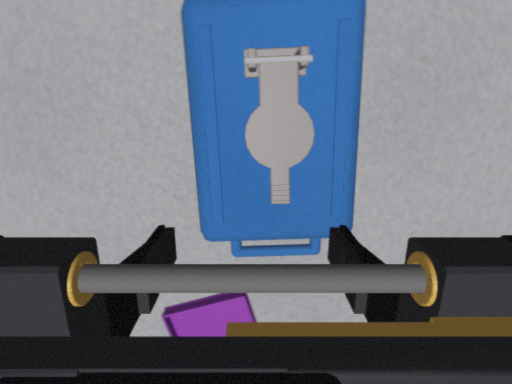

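The wrist view shows the whole flap: hinge pin around (278,60), disc centre around (280,134), tongue end around (280,203). The wrist was still settling, so I'll measure on a fresh frame.

```bash
cat > flapm.py <<'E'
from h import *
def meas(png):
    s=r.read_state(); im=optics.camera("wrist");cv2.imwrite(png,im[:,:,::-1])
    return s,im[:,:,::-1].astype(int)
E
python3 - <<'E'
from flapm import *
optics.camera("wrist")
s,im=meas("pics/c2.png")
print(np.abs(s["joint_vel"]).max(), s["ee_pos"])
b,g,rr=im[...,0],im[...,1],im[...,2]
blue=((b-rr>50)&(b-g>25)).astype(np.uint8)*255
z=np.zeros_like(blue);z[:240]=255; cb=big(blue&z)
hull=np.zeros_like(blue);cv2.fillPoly(hull,[cv2.convexHull(cb)],255);hull=cv2.erode(hull,np.ones((15,15)))
m=hull&(((im.max(2)-im.min(2))<40)&(im.sum(2)>150)).astype(np.uint8)*255
c=big(m);print("bbox",c.min(0),c.max(0))
d=cv2.distanceTransform(m,cv2.DIST_L2,5);_,mx,_,loc=cv2.minMaxLoc(d);print("disc",loc,mx)
# disc circle fit on wide rows
rows=[(y,c[c[:,1]==y][:,0].min(),c[c[:,1]==y][:,0].max()) for y in range(c[:,1].min(),c[:,1].max()+1)]
pts=[]
for y,a,bb in rows:
    if abs(y-loc[1])<22: pts+= [(a-0.5,y),(bb+0.5,y)]
P=onz("wrist",pts,0.131,s);A=np.c_[2*P,np.ones(len(P))];sol=np.linalg.lstsq(A,(P**2).sum(1),rcond=None)[0]
print("disc c",sol[:2],"r",np.sqrt(sol[2]+sol[:2]@sol[:2]))
T=[];
for y,a,bb in rows:
    if loc[1]+42<y<loc[1]+62:T.append(((a+bb)/2,y,bb-a+1))
T=np.array(T);Q=onz("wrist",T[:,:2],0.131,s);print("tongue mid",Q[0],Q[-1],"w px",T[:,2].mean())
e=onz("wrist",[(T[-1,0],c[:,1].max()+.5)],0.131,s);print("tongue end",e)
k=np.polyfit(Q[:,1],Q[:,0],1);print("slope dx/dy",k[0])
# straps rows near hinge
S=np.array([((a+bb)/2,y) for y,a,bb in rows if loc[1]-55<y<loc[1]-42]);print("strap",onz("wrist",S,0.131,s)[[0,-1]])
# can outline
print("can side lines")
for y in (60,100,140,180):
    xs=cb[cb[:,1]==y][:,0];print(y,onz("wrist",[(xs.min(),y),(xs.max(),y)],0.085,s).round(4).tolist())
E
```

```text
0.17254870394164856 [0.50825978 0.11442929 0.24314736]
bbox [243  46] [313 203]
disc (279, 133) 33.953495025634766
disc c [0.53289393 0.16196463] r 0.030696842879318044
tongue mid [0.53330715 0.12405569] [0.53366654 0.10670954] w px 19.31578947368421
tongue end [[0.53361201 0.09731803]]
slope dx/dy -0.02686403480368943
strap [[0.53214848 0.20821235]
 [0.53250248 0.19937841]]
can side lines
60 [[0.4463, 0.231], [0.6163, 0.2255]]
100 [[0.4468, 0.1938], [0.6168, 0.1884]]
140 [[0.4474, 0.154], [0.6164, 0.1487]]
180 [[0.4481, 0.1111], [0.617, 0.1059]]
```

View pics/c2.png

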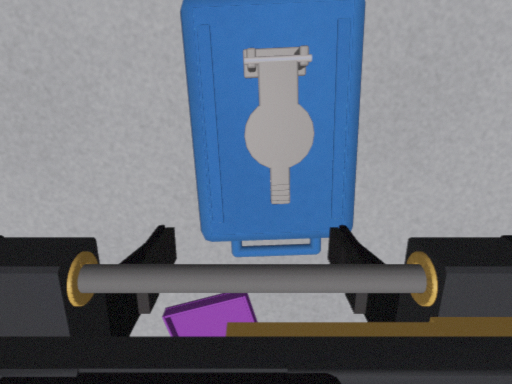

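```bash
cat >> h.py <<'E'
def go(tgt,ydir=None):
    s=r.read_state();M=R.from_quat(s["eef_rot"]).as_matrix()
    print("t",round(s["time"],2),"p",np.round(s["ee_pos"],4),"F",np.round(s["ft_force"],2),"T",np.round(s["torque"],3),"w",round(s["width"],4))
    print("tool shift cm",((np.array(tgt)-s["ee_pos"])@M*100).round(2))
    if ydir is not None:
        v=np.array([*ydir,0])@M; print("spin deg",np.degrees(np.arctan2(v[2],v[1])).round(2))
    return s,M
E
python3 - <<'E'
from h import *
go([0.5335,0.1098,0.127],(1,0.022))
E
```

```text
t 2.42 p [0.5083 0.1145 0.2432] F [-0.68  0.74 -0.86] T [-0.056  0.051 -0.011] w 0.0869
tool shift cm [11.61  2.59  0.35]
spin deg -2.74
```

```bash
python3 -m inch '[{"translation":[1.5,1.3,0.15],"spin":-2.7},{"translation":[2.5,1.3,0.2],"spin":0},{"translation":[2.5,0,0],"spin":0},{"translation":[2.5,0,0],"spin":0},{"translation":[1.5,0,0],"spin":0},{"translation":[0.8,0,0],"spin":0}]' 0 10
python3 - <<'E'
from flapm import *
s,M=go([0.5335,0.1098,0.127],(1,0.022))
meas("pics/d1.png")
im=optics.camera("side");cv2.imwrite("pics/d2.png",cv2.resize(im[110:230,140:300,::-1],None,fx=4,fy=4))
E
```

```text
time: 3.18
ee_pos: [0.5352, 0.1109, 0.1275]
eef_rot: [0.486, 0.512, -0.489, 0.512]
ft_force: [-0.1, -0.0, 0.5]
width: 0.0868
t 3.17 p [0.5352 0.1109 0.1275] F [-0.15 -0.    0.48] T [-0.054  0.022 -0.018] w 0.0868
tool shift cm [ 0.06 -0.17  0.1 ]
spin deg 1.57
```

View pics/d1.png

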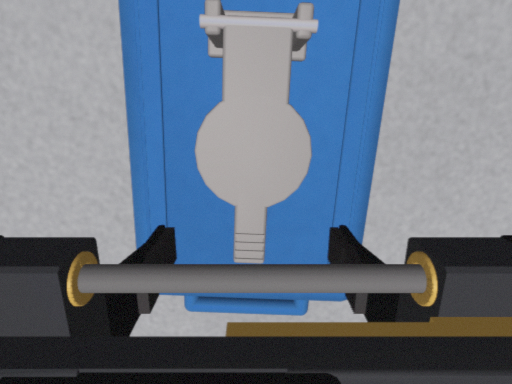

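View pics/d2.png

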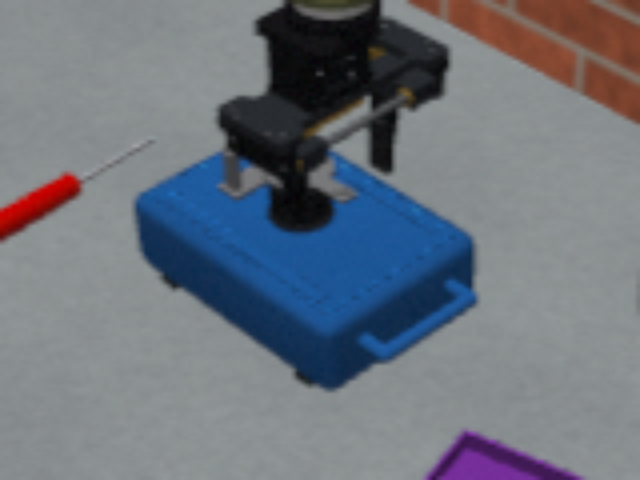

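The tongue sits between the open fingers at about (250,240). I'll make a small correction and then pinch it.

```bash
python3 -m inch '[{"translation":[0,-0.12,0.1],"spin":1.5},{"translation":[0,0,0],"spin":0},{"translation":[0,0,0],"spin":0},{"translation":[0,0,0],"spin":0},{"translation":[0,0,0],"spin":0},{"translation":[0,0,0],"spin":0}]' 1 10
python3 - <<'E'
from flapm import *
s,M=go([0.5335,0.1098,0.127],(1,0.022))
E
```

```text
time: 4.03
ee_pos: [0.5352, 0.1102, 0.1301]
eef_rot: [0.494, 0.505, -0.495, 0.506]
ft_force: [0.1, 1.1, 0.9]
width: 0.0349
t 4.03 p [0.5352 0.1102 0.1301] F [0.1  1.07 0.86] T [-0.034  0.03  -0.041] w 0.0349
tool shift cm [ 0.31 -0.17  0.04]
spin deg -0.03
```

```bash
python3 -m inch '[{"translation":[0.25,-0.1,0],"spin":0},{"translation":[0,0,0],"spin":0},{"translation":[0,0,0],"spin":0},{"translation":[0,0,0],"spin":0}]' 1 10
python3 - <<'E'
from flapm import *
s,M=go([0.5335,0.1098,0.127],(1,0.022))
E
```

```text
time: 4.53
ee_pos: [0.5338, 0.1102, 0.1272]
eef_rot: [0.494, 0.505, -0.495, 0.506]
ft_force: [0.9, -0.5, 0.2]
width: 0.0178
t 4.53 p [0.5338 0.1102 0.1272] F [ 0.87 -0.46  0.23] T [-0.091  0.057 -0.06 ] w 0.0178
tool shift cm [ 0.02 -0.03  0.04]
spin deg -0.03
```

```bash
python3 -m inch '[{"translation":[-1.13,0,-0.06],"spin":0},{"translation":[-1.13,0,-0.17],"spin":0},{"translation":[-1.1,0,-0.3],"spin":0},{"translation":[-1.07,0,-0.37],"spin":0}]' 1 10
cat > arc.py <<'E'
from h import *
import sys
s=r.read_state();M=R.from_quat(s["eef_rot"]).as_matrix()
g=s["ee_pos"]-0.002*M[:,0]
rel=np.array([0.2237-g[1],g[2]-0.129]);th=np.arctan2(rel[1],rel[0])
print("theta",th.round(3),"R",np.linalg.norm(rel).round(4),"F",np.round(s["ft_force"],1),"w",s["width"].__round__(4),"x",g[0].round(4))
if len(sys.argv)>1:
    for t in map(float,sys.argv[1:]):
        tg=np.array([0.2237-.1138*np.cos(t),.129+.1138*np.sin(t)]);print(t,"shift x,z cm",(-(tg[1]-g[2])*100).round(2),(-(tg[0]-g[1])*100).round(2));g[1:]=tg
E
python3 arc.py .5 .6 .7 .8
```

```text
time: 5.03
ee_pos: [0.5335, 0.1212, 0.1743]
eef_rot: [0.494, 0.506, -0.495, 0.506]
ft_force: [0.6, 5.4, -4.7]
width: 0.0173
theta 0.432 R 0.1129 F [ 0.6  5.4 -4.7] w 0.0173 x 0.5335
0.5 shift x,z cm -0.73 -0.26
0.6 shift x,z cm -0.97 -0.59
0.7 shift x,z cm -0.91 -0.69
0.8 shift x,z cm -0.83 -0.78
```

```bash
python3 -m inch '[{"translation":[-0.65,0,-0.4],"spin":0},{"translation":[-0.92,0,-0.62],"spin":0},{"translation":[-0.88,0,-0.72],"spin":0},{"translation":[-0.8,0,-0.8],"spin":0}]' 1 10
python3 arc.py .9 1.0 1.1 1.2; python3 - <<'E'
from h import *
im=optics.camera("side");cv2.imwrite("pics/e1.png",cv2.resize(im[80:230,140:300,::-1],None,fx=4,fy=4))
E
```

```text
time: 5.52
ee_pos: [0.5333, 0.1468, 0.2095]
eef_rot: [0.494, 0.505, -0.495, 0.506]
ft_force: [1.3, 0.2, -1.3]
width: 0.0172
theta 0.82 R 0.1128 F [ 1.3  0.2 -1.3] w 0.0172 x 0.5333
0.9 shift x,z cm -0.66 -0.62
1.0 shift x,z cm -0.66 -0.93
1.1 shift x,z cm -0.57 -0.99
1.2 shift x,z cm -0.46 -1.04
```

View pics/e1.png

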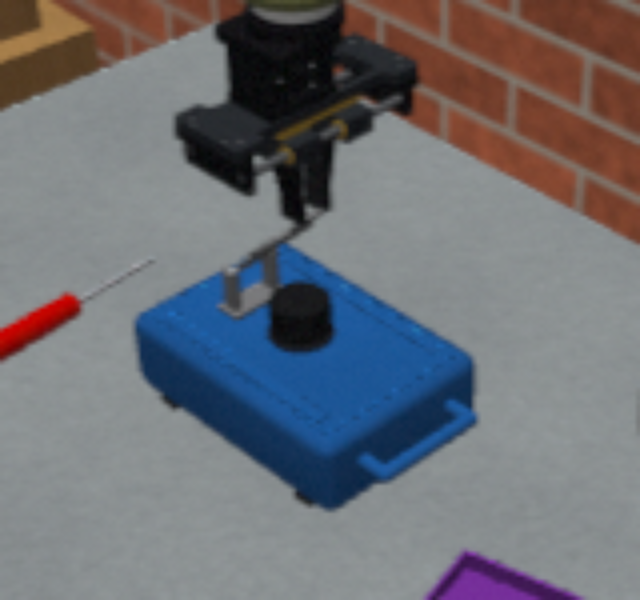

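The flap is following the gripper. It stands at about 45° and the black cap at (300,315) in the crop is uncovered. I'll continue along the arc.

```bash
python3 -m inch '[{"translation":[-0.6,0,-0.65],"spin":0},{"translation":[-0.63,0,-0.93],"spin":0},{"translation":[-0.55,0,-0.99],"spin":0},{"translation":[-0.45,0,-1.04],"spin":0}]' 1 10
python3 arc.py 1.3 1.4 1.5 1.6
```

```text
time: 6.08
ee_pos: [0.5329, 0.1854, 0.2345]
eef_rot: [0.495, 0.504, -0.495, 0.506]
ft_force: [1.7, -0.9, 1.2]
width: 0.0169
theta 1.229 R 0.1141 F [ 1.7 -0.9  1.2] w 0.0169 x 0.5329
1.3 shift x,z cm -0.21 -0.78
1.4 shift x,z cm -0.25 -1.11
1.5 shift x,z cm -0.14 -1.13
1.6 shift x,z cm -0.02 -1.14
```

```bash
python3 -m inch '[{"translation":[-0.15,0,-0.8],"spin":0},{"translation":[-0.2,0,-1.1],"spin":0},{"translation":[-0.12,0,-1.12],"spin":0},{"translation":[0,0,-1.14],"spin":0}]' 1 10
python3 arc.py 1.7 1.8 1.9 2.0
```

```text
time: 6.58
ee_pos: [0.5327, 0.2297, 0.2428]
eef_rot: [0.496, 0.504, -0.494, 0.506]
ft_force: [-0.9, -1.1, 4.5]
width: 0.0164
theta 1.622 R 0.116 F [-0.9 -1.1  4.5] w 0.0164 x 0.5327
1.7 shift x,z cm 0.3 -0.87
1.8 shift x,z cm 0.2 -1.12
1.9 shift x,z cm 0.31 -1.09
2.0 shift x,z cm 0.42 -1.06
```

```bash
python3 -m inch '[{"translation":[0.05,0,-0.9],"spin":0},{"translation":[0.15,0,-1.1],"spin":0},{"translation":[0.28,0,-1.09],"spin":0},{"translation":[0.4,0,-1.06],"spin":0}]' 1 10
python3 arc.py 2.0 2.1 ; python3 - <<'E'
from h import *
im=optics.camera("side");cv2.imwrite("pics/e2.png",cv2.resize(im[80:230,140:300,::-1],None,fx=4,fy=4))
im=optics.camera("wrist");cv2.imwrite("pics/e3.png",im[:,:,::-1])
E
```

```text
time: 7.08
ee_pos: [0.5321, 0.2756, 0.2348]
eef_rot: [0.497, 0.504, -0.492, 0.507]
ft_force: [0.8, 1.4, 4.3]
width: 0.0161
theta 2.019 R 0.1196 F [0.8 1.4 4.3] w 0.0161 x 0.5321
2.0 shift x,z cm 0.43 0.45
2.1 shift x,z cm 0.52 -1.01
```

View pics/e2.png

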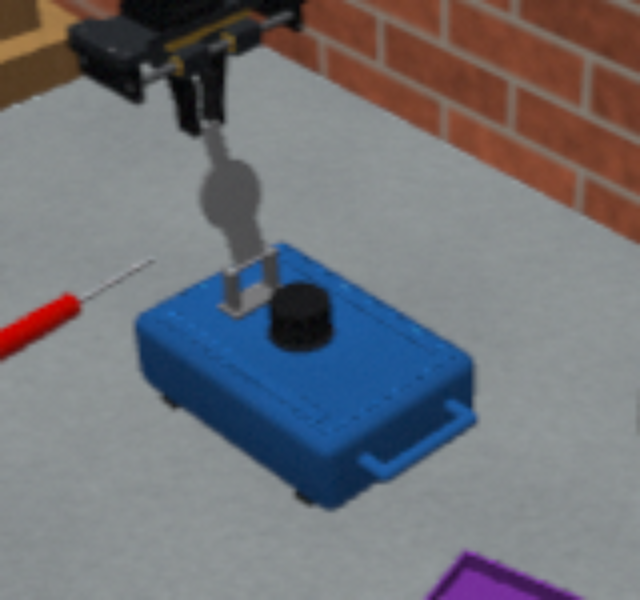

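View pics/e3.png

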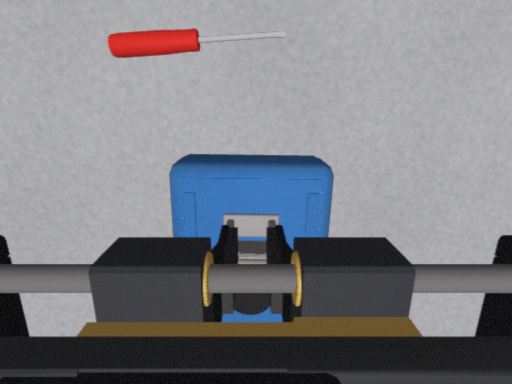

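The flap is past vertical and leaning back towards +y. I'll go a little further towards the stop, watching the force.

```bash
python3 -m inch '[{"translation":[0.45,0,-0.5],"spin":0},{"translation":[0.5,0,-0.6],"spin":0},{"translation":[0,0,0],"spin":0}]' 1 10
python3 arc.py 2.1
```

```text
time: 7.55
ee_pos: [0.532, 0.2915, 0.2272]
eef_rot: [0.498, 0.506, -0.489, 0.507]
ft_force: [1.0, 1.3, 0.6]
width: 0.0156
theta 2.166 R 0.121 F [1.  1.3 0.6] w 0.0156 x 0.5319
2.1 shift x,z cm 0.2 1.04
```

```bash
python3 -m inch '[{"translation":[0,0,0],"spin":0},{"translation":[0,0,0],"spin":0},{"translation":[-1,0,0],"spin":0},{"translation":[-3,0,0],"spin":0},{"translation":[-3,0,0],"spin":0},{"translation":[-2,0,2],"spin":0},{"translation":[-1,0,5],"spin":0},{"translation":[0,0,5],"spin":0},{"translation":[0,0,4],"spin":0},{"translation":[0,0,2],"spin":0},{"translation":[0,0,0],"spin":0}]' 0 10
python3 - <<'E'
from h import *
go([0.5329,0.1617,0.2],(1,0.02))
im=optics.camera("side");cv2.imwrite("pics/f1.png",cv2.resize(im[80:230,140:300,::-1],None,fx=4,fy=4))
s=r.read_state();im=optics.camera("wrist");cv2.imwrite("pics/f2.png",im[:,:,::-1]);np.savez("f2.npz",p=s["ee_pos"],q=s["eef_rot"])
print(s["joint_positions"])
E
```

```text
time: 8.93
ee_pos: [0.5343, 0.1026, 0.3316]
eef_rot: [0.497, 0.505, -0.491, 0.506]
ft_force: [0.1, 0.4, 0.8]
width: 0.0868
t 8.93 p [0.5343 0.1026 0.3316] F [0.14 0.42 0.85] T [-0.055  0.029 -0.037] w 0.0868
tool shift cm [13.19 -0.09 -5.85]
spin deg 0.16
[-0.66278453  0.10416696  0.4291389   1.50839287 -0.04688804  1.53161361
 -0.20965634]
```

View pics/f1.png

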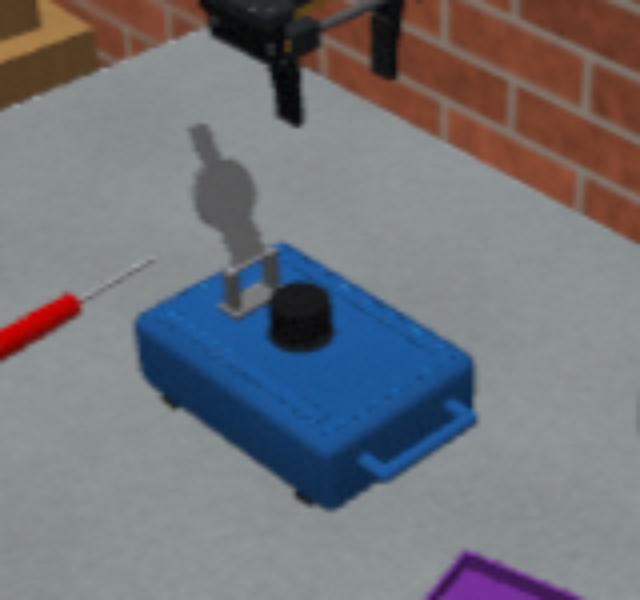

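View pics/f2.png

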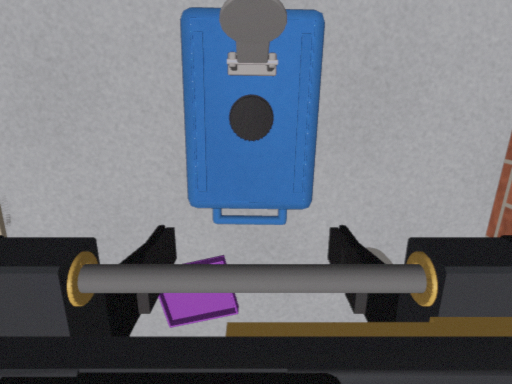

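The flap stays open with its tip at side pixel (190,112), and the cap is exposed at wrist pixel (251,118). Next I'll measure the cap centre and the flap angle.

```bash
python3 - <<'E'
from h import *
f=np.load("f2.npz");s={"ee_pos":f["p"],"eef_rot":f["q"]}
im=cv2.imread("pics/f2.png").astype(int);m=((im.max(2)<75)).astype(np.uint8)*255;z=np.zeros_like(m);z[90:150,220:285]=255
c=big(m&z);e=cv2.minEnclosingCircle(c);print(e,c.min(0),c.max(0))
print("cap at .12",onz("wrist",[e[0]],.12,s), "bbox mid",onz("wrist",[(c.min(0)+c.max(0))/2],.12,s))
o,d=ray("side",[(190,111.5)]);d=d[0];t=(0.531-o[0])/d[0];P=o+d*t;print(P,"ang",np.arctan2(P[2]-.1285,.2237-P[1]),np.hypot(P[2]-.1285,.2237-P[1]))
go([0.5329,0.1617,0.11],(1,0.02))
E
```

```text
((251.04925537109375, 117.44335174560547), 22.64964485168457) [230  95] [272 140]
cap at .12 [[0.5329143  0.16333502]] bbox mid [[0.53285747 0.16326832]]
[0.531      0.27093426 0.24180016] ang 1.9657819441149311 0.12275179011308104
t 9.03 p [0.5341 0.1049 0.3312] F [-0.36 -0.36  0.1 ] T [-0.067  0.071  0.045] w 0.0868
tool shift cm [22.15 -0.1  -5.57]
spin deg 0.36
```

The flap reads about 1.97 rad. That holds, but I'll nudge it further back with closed fingers for margin.

```bash
python3 -m inch '[{"translation":[0,-0.1,-3.7],"spin":0},{"translation":[0,-0.1,-3.7],"spin":0},{"translation":[1,0,-3.6],"spin":0},{"translation":[3,0,0],"spin":0},{"translation":[3.5,0,0],"spin":0},{"translation":[3,0,0],"spin":0},{"translation":[1,0,0],"spin":0},{"translation":[0,0,0],"spin":0}]' 1 10
python3 - <<'E'
from h import *
go([0.532,0.240,0.215],(1,0.02))
E
```

```text
time: 10.02
ee_pos: [0.5245, 0.2369, 0.2113]
eef_rot: [0.49, 0.513, -0.486, 0.511]
ft_force: [-0.1, 0.4, 0.9]
width: 0.0149
t 10.03 p [0.5245 0.2369 0.2113] F [-0.06  0.43  0.9 ] T [-0.153  0.037 -0.075] w 0.0149
tool shift cm [-0.36  0.77 -0.28]
spin deg 1.64
```

```bash
python3 -m inch '[{"translation":[0,0.7,0],"spin":1.6},{"translation":[0,0,-0.4],"spin":0},{"translation":[0,0,-0.5],"spin":0},{"translation":[0,0,-0.5],"spin":0},{"translation":[0,0,0],"spin":0}]' 1 10
python3 - <<'E'
from h import *
go([0.532,0.256,0.215],(1,0.02))
im=optics.camera("side");cv2.imwrite("pics/g1.png",cv2.resize(im[80:230,140:300,::-1],None,fx=4,fy=4))
E
```

```text
time: 10.65
ee_pos: [0.533, 0.2538, 0.2149]
eef_rot: [0.499, 0.506, -0.492, 0.504]
ft_force: [0.1, -0.5, 0.3]
width: 0.0008
t 10.65 p [0.533  0.2538 0.2149] F [ 0.1  -0.53  0.29] T [-0.135  0.084  0.017] w 0.0008
tool shift cm [-0.01 -0.1  -0.22]
spin deg -0.04
```

View pics/g1.png

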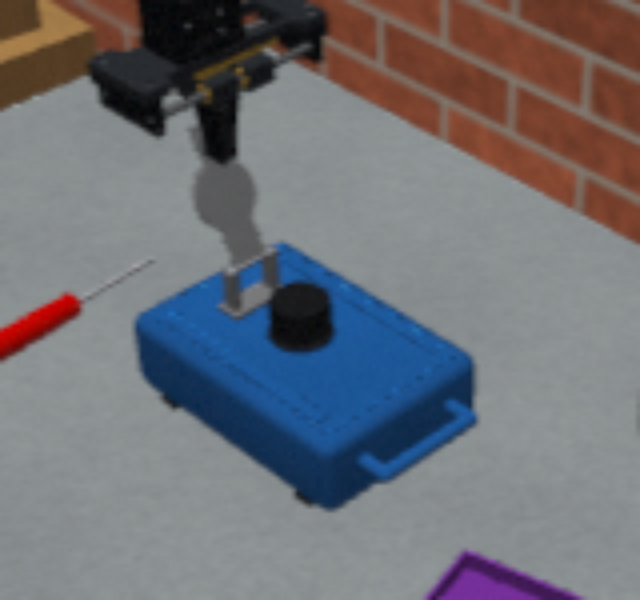

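```bash
python3 -m inch '[{"translation":[0,0,-0.5],"spin":0},{"translation":[0,0,-0.4],"spin":0}]' 1 10; python3 -m inch '[{"translation":[0,0,-0.5],"spin":0},{"translation":[0,0,-0.3],"spin":0}]' 1 10
python3 - <<'E'
from h import *
go([0.532,0.256,0.215],(1,0.02))
im=optics.camera("side");cv2.imwrite("pics/g2.png",cv2.resize(im[80:230,140:300,::-1],None,fx=4,fy=4))
E
```

```text
time: 10.95
ee_pos: [0.533, 0.2621, 0.215]
eef_rot: [0.499, 0.505, -0.492, 0.504]
ft_force: [-0.7, -0.9, -0.0]
width: 0.0002
time: 11.2
ee_pos: [0.5329, 0.2704, 0.2149]
eef_rot: [0.499, 0.505, -0.492, 0.504]
ft_force: [1.0, -1.2, 0.7]
width: 0.0006
t 11.2 p [0.5329 0.2704 0.2149] F [ 1.05 -1.21  0.72] T [-0.409  0.047 -0.02 ] w 0.0006
tool shift cm [-0.02 -0.11  1.44]
spin deg -0.13
```

View pics/g2.png

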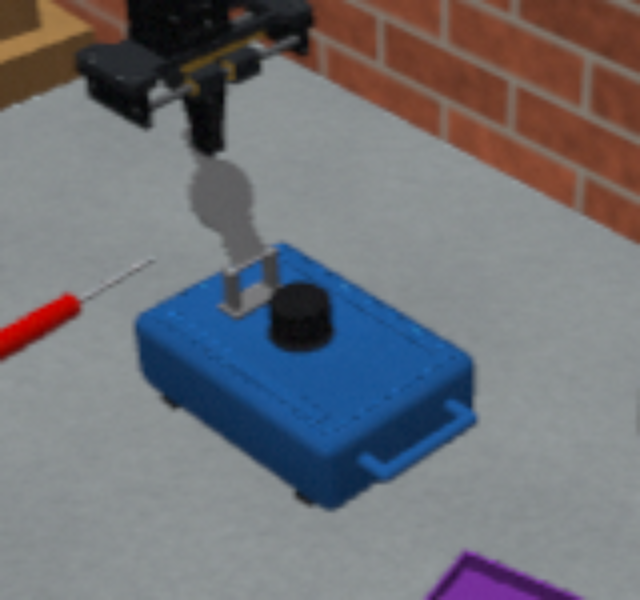

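```bash
python3 -m inch '[{"translation":[0,0,-0.5],"spin":0},{"translation":[0,0,-0.3],"spin":0}]' 1 10
python3 - <<'E'
from h import *
go([0.532,0.256,0.215],(1,0.02))
E
```

```text
time: 11.5
ee_pos: [0.5327, 0.2784, 0.2149]
eef_rot: [0.499, 0.505, -0.493, 0.504]
ft_force: [-0.6, -6.5, 0.7]
width: 0.0005
t 11.5 p [0.5327 0.2784 0.2149] F [-0.62 -6.48  0.66] T [-1.685  0.208 -0.004] w 0.0005
tool shift cm [-0.03 -0.11  2.24]
spin deg -0.15
```

It has reached the end stop: the force rose to 6.5 N. I'll back off and move over the cap.

```bash
python3 -m inch '[{"translation":[0,0,1.0],"spin":0},{"translation":[-0.5,0,3.4],"spin":0},{"translation":[0,0,3.4],"spin":0},{"translation":[0,0,3],"spin":0},{"translation":[0,0,0.5],"spin":0},{"translation":[0,0,0],"spin":0},{"translation":[0,0,0],"spin":0}]' 0 20
python3 - <<'E'
from h import *
go([0.5329,0.1625,0.11],(1,0.02))
s=r.read_state();im=optics.camera("wrist");cv2.imwrite("pics/i1.png",im[:,:,::-1]);np.savez("i1.npz",p=s["ee_pos"],q=s["eef_rot"])
im=optics.camera("side");cv2.imwrite("pics/i2.png",cv2.resize(im[80:230,140:300,::-1],None,fx=4,fy=4))
E
```

```text
time: 12.38
ee_pos: [0.5346, 0.1635, 0.2195]
eef_rot: [0.499, 0.506, -0.491, 0.504]
ft_force: [-0.6, 0.7, 0.4]
width: 0.0621
t 12.38 p [0.5346 0.1635 0.2195] F [-0.59  0.7   0.39] T [-0.091  0.081 -0.019] w 0.0621
tool shift cm [10.95 -0.24  0.22]
spin deg -0.01
```

View pics/i1.png

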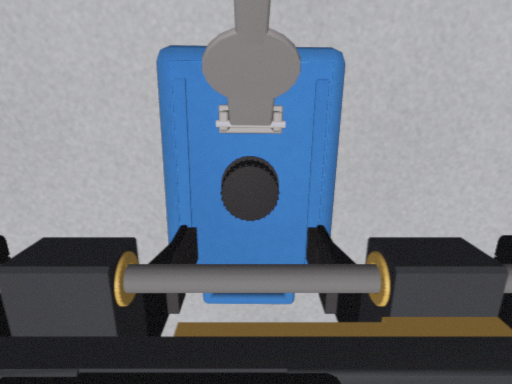

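View pics/i2.png

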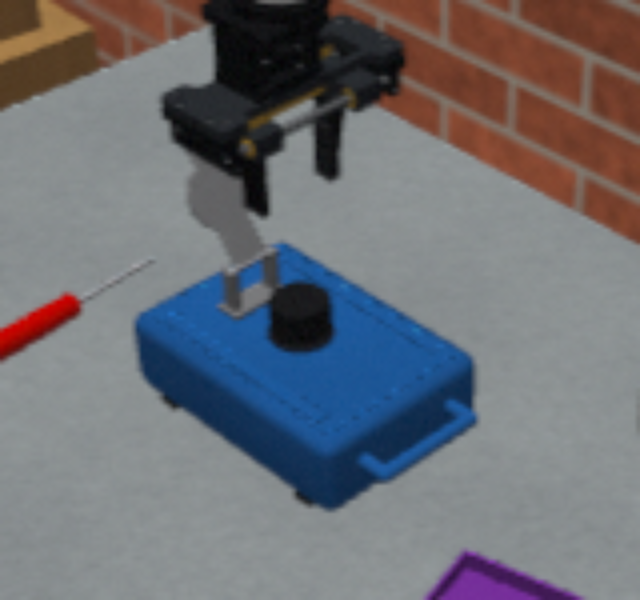

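```bash
python3 - <<'E'
from h import *
f=np.load("i1.npz");s={"ee_pos":f["p"],"eef_rot":f["q"]}
im=cv2.imread("pics/i1.png").astype(int);m=((im.max(2)<75)).astype(np.uint8)*255;z=np.zeros_like(m);z[145:232,205:300]=255
c=big(m&z);print(c.min(0),c.max(0))
y1=c[:,1].max()+.5; xm=(c[:,0].min()+c[:,0].max())/2
print("bottom edge+26mm",onz("wrist",[(xm,y1)],.12,s)+[0,.026])
y0=c[:,1].min()-.5; print("upper edge (rim at z .09) -26mm",onz("wrist",[(xm,y0)],.09,s)-[0,.026])
P=onz("wrist",[(c[:,0].min()-.5,195),(c[:,0].max()+.5,195)],.12,s);print("sides",P)
E
```

```text
[221 157] [278 220]
bottom edge+26mm [[0.53332561 0.1626387 ]]
upper edge (rim at z .09) -26mm [[0.53236874 0.16483492]]
sides [[0.50695136 0.16053054]
 [0.55888907 0.16143533]]
```

```bash
python3 -m inch '[{"translation":[0,-0.2,0.05],"spin":9},{"translation":[2,0,0],"spin":9},{"translation":[2,0,0],"spin":8},{"translation":[2,0,0],"spin":0},{"translation":[1.5,0,0],"spin":0},{"translation":[0,0,0],"spin":0}]' 0 20
python3 - <<'E'
from h import *
s,M=go([0.5329,0.163,0.109],(1,0.02)); print(s["joint_positions"][6])
E
```

```text
time: 13.22
ee_pos: [0.5326, 0.1687, 0.142]
eef_rot: [0.601, 0.381, -0.593, 0.376]
ft_force: [0.1, -0.4, 0.5]
width: 0.0866
t 13.22 p [0.5326 0.1687 0.142 ] F [ 0.06 -0.38  0.53] T [-0.122  0.069 -0.019] w 0.0866
tool shift cm [3.29 0.27 0.55]
spin deg -26.46
-0.7353864921978138
```

```bash
python3 -m inch '[{"translation":[0,0.27,0.5],"spin":0},{"translation":[1,0,0],"spin":0},{"translation":[1.2,0,0],"spin":0},{"translation":[0.9,0,0],"spin":0},{"translation":[0,0,0],"spin":0}]' 0 20
python3 - <<'E'
from h import *
s,M=go([0.5329,0.163,0.109],(1,0.02))
im=optics.camera("wrist");cv2.imwrite("pics/j1.png",im[:,:,::-1])
E
```

```text
time: 13.85
ee_pos: [0.5339, 0.1633, 0.1102]
eef_rot: [0.602, 0.381, -0.593, 0.376]
ft_force: [-0.3, 0.2, 0.8]
width: 0.087
t 13.85 p [0.5339 0.1633 0.1102] F [-0.25  0.15  0.8 ] T [-0.129  0.068 -0.008] w 0.087
tool shift cm [ 0.12 -0.08  0.07]
spin deg -26.44
```

View pics/j1.png

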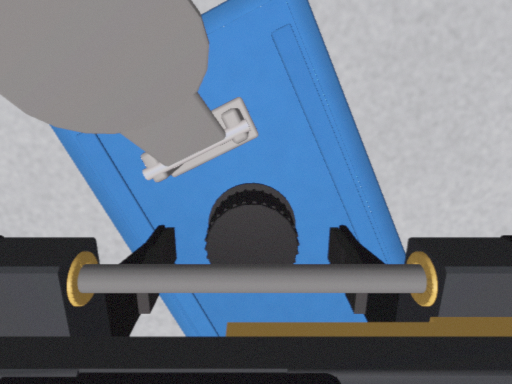

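The cap at (252,240) is centred between the fingers. I'll grip it.

```bash
python3 -m inch '[{"translation":[0.1,-0.05,0.05],"spin":0},{"translation":[0,0,0],"spin":0},{"translation":[0,0,0],"spin":0},{"translation":[0,0,0],"spin":0},{"translation":[0,0,0],"spin":0},{"translation":[0,0,0],"spin":0}]' 1 20
python3 - <<'E'
from h import *
s,M=go([0.5329,0.163,0.109],(1,0.02))
E
```

```text
time: 14.65
ee_pos: [0.5339, 0.1634, 0.1105]
eef_rot: [0.603, 0.381, -0.592, 0.376]
ft_force: [0.2, -0.7, -0.3]
width: 0.0512
t 14.65 p [0.5339 0.1634 0.1105] F [ 0.21 -0.72 -0.26] T [-0.086  0.125  0.035] w 0.0512
tool shift cm [ 0.15 -0.08  0.08]
spin deg -26.43
```

```bash
cat > q.py <<'E'
from h import *
s=r.read_state();M=R.from_quat(s["eef_rot"]).as_matrix()
v=np.array([1,.02,0])@M
print("t",round(s["time"],2),"yaw left",np.degrees(np.arctan2(v[2],v[1])).round(2),"p",np.round(s["ee_pos"],4),"F",np.round(s["ft_force"],2),"Tz",np.round(s["torque"][2],3),"w",round(s["width"],4))
E
python3 -m inch '[{"translation":[0,0,0],"spin":-3},{"translation":[0,0,0],"spin":-3}]' >/dev/null; python3 q.py
python3 -m inch '[{"translation":[0,0,0],"spin":-3},{"translation":[0,0,0],"spin":-3}]' >/dev/null; python3 q.py
python3 -m inch '[{"translation":[0,0,0],"spin":-3},{"translation":[0,0,0],"spin":-3}]' >/dev/null; python3 q.py
```

```text
t 14.9 yaw left -20.29 p [0.5339 0.1635 0.1105] F [-0.63 -0.1   0.02] Tz -0.067 w 0.0504
t 15.15 yaw left -14.1 p [0.5338 0.1635 0.1105] F [-0.62  0.94 -0.32] Tz -0.064 w 0.0506
t 15.4 yaw left -7.91 p [0.5338 0.1636 0.1105] F [-0.27  0.06 -0.1 ] Tz -0.034 w 0.051
```

```bash

python3 -m inch '[{"translation":[0,0,0],"spin":-3},{"translation":[0,0,0],"spin":-3}]' >/dev/null; python3 q.py
python3 -m inch '[{"translation":[0,0,0],"spin":-3},{"translation":[0,0,0],"spin":-3}]' >/dev/null; python3 q.py
python3 -m inch '[{"translation":[0,0,0],"spin":-3}]' >/dev/null; python3 q.py
python3 -m inch '[{"translation":[0,0,0],"spin":-3}]' >/dev/null; python3 q.py
python3 -m inch '[{"translation":[0,0,0],"spin":-3}]' >/dev/null; python3 q.py
```

```text
t 15.65 yaw left -1.72 p [0.5337 0.1637 0.1105] F [0.19 0.19 0.22] Tz -0.024 w 0.0508
t 15.9 yaw left 4.47 p [0.5336 0.1637 0.1105] F [-1.17  0.55  0.8 ] Tz -0.033 w 0.051
t 16.02 yaw left 7.57 p [0.5336 0.1638 0.1105] F [-0.51  0.41  1.65] Tz -0.113 w 0.0508
t 16.15 yaw left 10.67 p [0.5335 0.1639 0.1105] F [-0.09 -0.44  0.28] Tz -0.053 w 0.0507
t 16.27 yaw left 13.77 p [0.5335 0.164  0.1105] F [-0.33  0.22  0.03] Tz -0.088 w 0.051
```

```bash
for i in 1 ; do python3 -m inch '[{"translation":[0,0,0],"spin":-3}]' >/dev/null; python3 q.py; done
python3 -m inch '[{"translation":[0,0,0],"spin":-3}]' >/dev/null; python3 q.py
python3 -m inch '[{"translation":[0,0,0],"spin":-3}]' >/dev/null; python3 q.py
python3 -m inch '[{"translation":[0,0,0],"spin":-3}]' >/dev/null; python3 q.py
python3 -m inch '[{"translation":[0,0,0],"spin":-3}]' >/dev/null; python3 q.py;python3 - <<'E'
from h import *
im=optics.camera("wrist");cv2.imwrite("pics/k1.png",im[:,:,::-1])
E
```

```text
t 16.4 yaw left 16.87 p [0.5334 0.164  0.1105] F [ 0.08 -0.38  0.9 ] Tz -0.032 w 0.0511
t 16.52 yaw left 19.96 p [0.5334 0.1641 0.1105] F [-0.71 -0.53  0.37] Tz -0.095 w 0.0508
t 16.65 yaw left 23.06 p [0.5333 0.1641 0.1105] F [ 0.39 -0.04  0.42] Tz -0.021 w 0.0506
t 16.77 yaw left 26.16 p [0.5332 0.1642 0.1105] F [-1.    1.11  0.46] Tz -0.046 w 0.0507
t 16.9 yaw left 29.26 p [0.5331 0.1643 0.1105] F [-0.16  0.21  1.02] Tz -0.097 w 0.0511
```

View pics/k1.png

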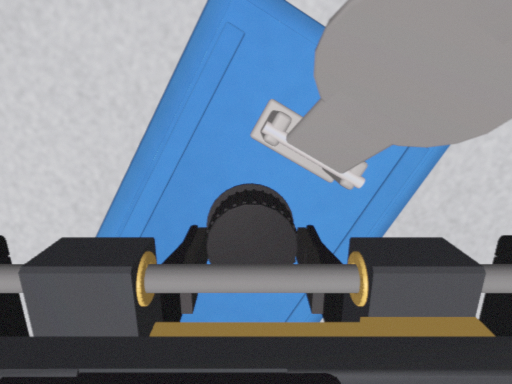

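At this point the cap has turned 0.97 rad with no upward spring push (Fz about 0), so it isn't free yet. I'll regrasp for the second bite.

```bash
python3 -m inch '[{"translation":[0,0,0],"spin":0},{"translation":[0,0,0],"spin":0},{"translation":[0,0,0],"spin":0},{"translation":[0,0,0],"spin":9.5},{"translation":[0,0,0],"spin":9.5},{"translation":[0,0,0],"spin":9.5},{"translation":[0,0,0],"spin":9.5},{"translation":[0,0,0],"spin":9.5},{"translation":[0,0,0],"spin":8},{"translation":[0,0,0],"spin":0}]' 0.2 20; python3 - <<'E'
from h import *
go([0.5329,0.163,0.109],(1,0.02))
im=optics.camera("wrist");cv2.imwrite("pics/k2.png",im[:,:,::-1])
E
```

```text
time: 18.2
ee_pos: [0.5335, 0.1641, 0.1106]
eef_rot: [0.608, 0.373, -0.598, 0.367]
ft_force: [0.0, -0.4, 0.3]
width: 0.0695
t 18.2 p [0.5335 0.1641 0.1106] F [ 0.04 -0.39  0.28] T [-0.142  0.105  0.036] w 0.0695
tool shift cm [ 0.16 -0.01  0.12]
spin deg -28.13
```

View pics/k2.png

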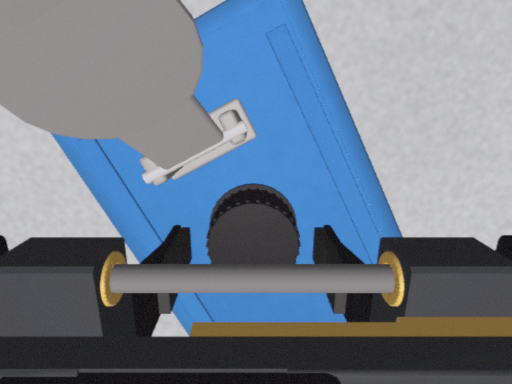

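```bash
python3 -m inch '[{"translation":[0,0,0.1],"spin":0},{"translation":[0,0,0],"spin":0},{"translation":[0,0,0],"spin":0},{"translation":[0,0,0],"spin":0},{"translation":[0,0,0],"spin":0}]' 1 25 >/dev/null; python3 q.py
python3 -m inch '[{"translation":[0,0,0],"spin":-3}]' >/dev/null; python3 q.py
python3 -m inch '[{"translation":[0,0,0],"spin":-3}]' >/dev/null; python3 q.py
python3 -m inch '[{"translation":[0,0,0],"spin":-3}]' >/dev/null; python3 q.py
```

```text
t 18.88 yaw left -27.71 p [0.5333 0.1629 0.1107] F [ 0.02 -0.03  0.73] Tz -0.009 w 0.0506
t 19.0 yaw left -24.65 p [0.5332 0.163  0.1107] F [-0.46  0.03 -0.13] Tz -0.093 w 0.0506
t 19.12 yaw left -21.55 p [0.5331 0.163  0.1107] F [ 0.31 -0.07  0.19] Tz -0.05 w 0.0507
t 19.25 yaw left -18.44 p [0.5329 0.163  0.1107] F [-0.34 -0.46 -0.08] Tz -0.046 w 0.0504
```

```bash

python3 -m inch '[{"translation":[0,0,0],"spin":-3}]' >/dev/null; python3 q.py
python3 -m inch '[{"translation":[0,0,0],"spin":-3}]' >/dev/null; python3 q.py
python3 -m inch '[{"translation":[0,0,0],"spin":-3}]' >/dev/null; python3 q.py
```

```text
t 19.38 yaw left -15.34 p [0.5328 0.1631 0.1107] F [-0.52 -1.2   0.36] Tz -0.054 w 0.0507
t 19.5 yaw left -12.23 p [0.5326 0.163  0.1107] F [0.01 0.31 0.6 ] Tz -0.088 w 0.0504
t 19.62 yaw left -9.13 p [0.5325 0.163  0.1107] F [-0.14  0.28  1.1 ] Tz -0.08 w 0.0505
```

```bash

python3 -m inch '[{"translation":[0,0,0],"spin":-3}]' >/dev/null; python3 q.py
python3 -m inch '[{"translation":[0,0,0],"spin":-3}]' >/dev/null; python3 q.py
python3 -m inch '[{"translation":[0,0,0],"spin":-3}]' >/dev/null; python3 q.py
```

```text
t 19.75 yaw left -6.03 p [0.5323 0.163  0.1107] F [ 0.93 -1.05  0.82] Tz -0.036 w 0.0502
t 19.88 yaw left -2.93 p [0.5322 0.1629 0.1107] F [-0.34  0.27 -0.44] Tz -0.101 w 0.0503
t 20.0 yaw left 0.18 p [0.532  0.1628 0.1107] F [-0.61 -1.    0.7 ] Tz -0.056 w 0.0507
```

```bash

python3 -m inch '[{"translation":[0,0.05,0],"spin":-3}]' >/dev/null; python3 q.py
python3 -m inch '[{"translation":[0,0.05,0],"spin":-3}]' >/dev/null; python3 q.py
python3 -m inch '[{"translation":[0,0.05,0],"spin":-3}]' >/dev/null; python3 q.py
```

```text
t 20.12 yaw left 3.28 p [0.5321 0.1627 0.1106] F [-2.47 -0.35  1.44] Tz -0.029 w 0.0509
t 20.25 yaw left 6.38 p [0.5321 0.1627 0.1106] F [-2.41 -1.15  2.18] Tz -0.083 w 0.0503
t 20.38 yaw left 9.49 p [0.5322 0.1627 0.1107] F [-0.95 -0.43  1.83] Tz -0.057 w 0.0505
```

```bash

python3 -m inch '[{"translation":[0,0,0],"spin":-3}]' >/dev/null; python3 q.py
python3 -m inch '[{"translation":[0,0,0],"spin":-3}]' >/dev/null; python3 q.py
python3 -m inch '[{"translation":[0,0,0],"spin":-3}]' >/dev/null; python3 q.py
```

```text
t 20.5 yaw left 12.59 p [0.5321 0.1626 0.1108] F [-0.03 -1.13  1.2 ] Tz -0.095 w 0.0503
t 20.62 yaw left 15.68 p [0.5319 0.1624 0.1108] F [-0.12 -0.24  1.54] Tz -0.059 w 0.0505
t 20.75 yaw left 18.78 p [0.5317 0.1622 0.1109] F [-0.63 -1.49  2.14] Tz -0.127 w 0.0506
```

```bash

python3 -m inch '[{"translation":[0,0,0],"spin":-2}]' >/dev/null; python3 q.py
python3 -m inch '[{"translation":[0,0,0],"spin":-2}]' >/dev/null; python3 q.py
python3 -m inch '[{"translation":[0,0,0],"spin":0}]' >/dev/null; python3 q.py
```

```text
t 20.88 yaw left 20.85 p [0.5316 0.162  0.111 ] F [-1.21 -0.99  2.92] Tz -0.05 w 0.0506
t 21.0 yaw left 22.94 p [0.5317 0.1619 0.1112] F [-0.43 -1.4   1.98] Tz -0.042 w 0.0506
t 21.12 yaw left 22.96 p [0.5317 0.1619 0.1112] F [-0.9  -1.69  2.55] Tz -0.072 w 0.0501
```

```bash

python3 -m inch '[{"translation":[0,0.08,-0.08],"spin":-2}]' >/dev/null; python3 q.py
python3 -m inch '[{"translation":[0,0,0],"spin":-2}]' >/dev/null; python3 q.py
python3 -m inch '[{"translation":[0,0,0],"spin":-2}]' >/dev/null; python3 q.py
python3 -m inch '[{"translation":[0,0,0],"spin":0}]' >/dev/null; python3 q.py
```

```text
t 21.25 yaw left 25.01 p [0.5319 0.1624 0.1112] F [-1.6  -4.48  4.44] Tz -0.045 w 0.0507
t 21.38 yaw left 27.14 p [0.5322 0.1626 0.1116] F [-0.53 -0.89  4.96] Tz -0.03 w 0.0505
t 21.5 yaw left 29.29 p [0.5325 0.1628 0.112 ] F [-1.17 -1.    5.93] Tz -0.016 w 0.0506
t 21.62 yaw left 29.39 p [0.5326 0.1628 0.1123] F [-2.51 -2.3   4.73] Tz 0.06 w 0.0509
```

Upward push has grown to 5–6 N and the drag torque has dropped to zero at about 1.97 rad, which looks free. I'll let go and check whether the spring lifts the cap.

```bash
python3 -m inch '[{"translation":[0,0,0],"spin":0},{"translation":[0,0,0],"spin":0},{"translation":[0,0,0],"spin":0},{"translation":[0.1,0,0],"spin":0}]' 0.2 20; python3 - <<'E'
from h import *
go([0.5329,0.163,0.110],(1,0.02))
s=r.read_state();im=optics.camera("wrist");cv2.imwrite("pics/l1.png",im[:,:,::-1]);np.savez("l1.npz",p=s["ee_pos"],q=s["eef_rot"])
print(proj("wrist",[[.533,.163,.12],[.533,.163,.1225]],s))
# apparent width of cap top
for f in ("k2","l1","j1"):
    g=cv2.imread(f"pics/{f}.png").astype(int);m=((g.max(2)<75)).astype(np.uint8)*255;z=np.zeros_like(m);z[170:262,195:310]=255
    c=big(cv2.morphologyEx(m&z,cv2.MORPH_OPEN,np.ones((5,5))));
    print(f,c[:,1].min(),[ (c[c[:,1]==y][:,0].min(),c[c[:,1]==y][:,0].max()) for y in (215,230,240)])
im=optics.camera("side");cv2.imwrite("pics/l2.png",cv2.resize(im[80:230,140:300,::-1],None,fx=4,fy=4))
E
```

```text
time: 22.12
ee_pos: [0.5326, 0.1638, 0.1106]
eef_rot: [0.355, 0.616, -0.345, 0.612]
ft_force: [-0.4, 0.3, -0.3]
width: 0.0687
t 22.12 p [0.5326 0.1638 0.1106] F [-0.4   0.27 -0.26] T [-0.096 -0.002 -0.051] w 0.0687
tool shift cm [ 0.06 -0.01  0.08]
spin deg 29.49
[[252.48169043 247.08728191]
 [252.53411676 249.0866271 ]]
k2 185 [(np.int32(212), np.int32(293)), (np.int32(209), np.int32(296)), (np.int32(209), np.int32(298))]
l1 184 [(np.int32(210), np.int32(292)), (np.int32(207), np.int32(294)), (np.int32(206), np.int32(295))]
j1 184 [(np.int32(210), np.int32(292)), (np.int32(208), np.int32(295)), (np.int32(207), np.int32(297))]
```

View pics/l1.png

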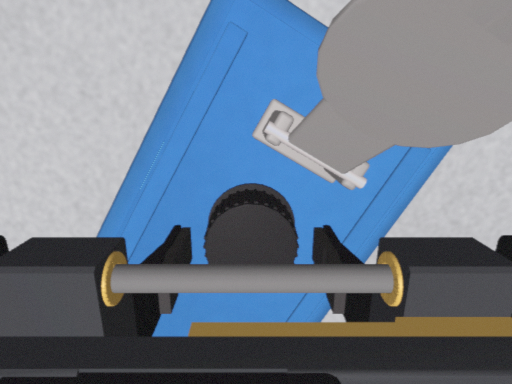

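View pics/l2.png

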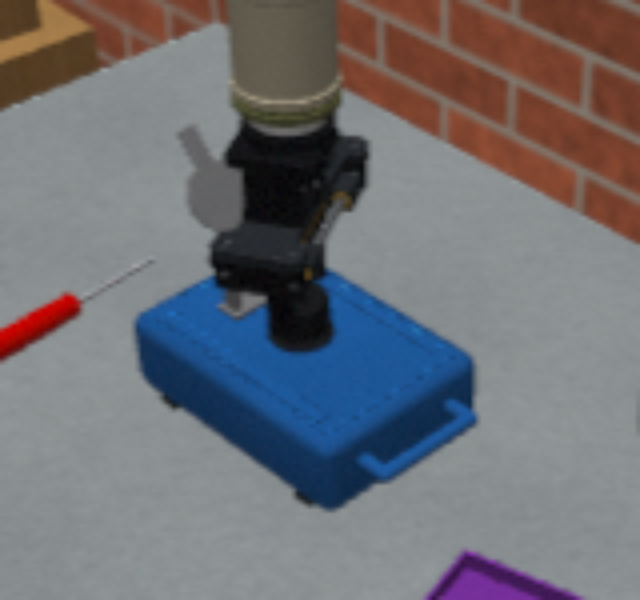

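```bash
python3 - <<'E'
import cv2,numpy as np
a=cv2.imread("pics/k1.png")[170:268,190:315];b=cv2.imread("pics/l1.png")[170:268,190:315]
o=np.hstack([cv2.resize(np.clip(x.astype(float)*2.2,0,255).astype(np.uint8),None,fx=3.1,fy=3.1,interpolation=cv2.INTER_CUBIC) for x in (a,b)])
cv2.imwrite("pics/l3.png",o)
for n in ("k1","l1"):
    g=cv2.cvtColor(cv2.imread(f"pics/{n}.png"),cv2.COLOR_BGR2GRAY); print(n,g[176:232,240:262].mean(1).round(0).astype(int).tolist())
E
```

```text
k1 [131, 131, 131, 132, 131, 131, 130, 109, 68, 63, 65, 64, 63, 58, 48, 34, 28, 29, 29, 27, 28, 29, 28, 29, 28, 33, 39, 35, 40, 63, 65, 65, 64, 64, 64, 64, 64, 63, 63, 63, 63, 63, 63, 63, 62, 63, 62, 62, 63, 61, 62, 62, 62, 61, 61, 61]
l1 [128, 128, 128, 128, 128, 128, 126, 96, 65, 62, 63, 63, 62, 54, 42, 31, 27, 27, 27, 27, 27, 27, 27, 27, 28, 33, 38, 34, 43, 60, 63, 62, 61, 62, 61, 61, 61, 61, 61, 61, 61, 61, 60, 61, 59, 60, 60, 60, 59, 60, 60, 59, 59, 59, 59, 59]
```

View pics/l3.png

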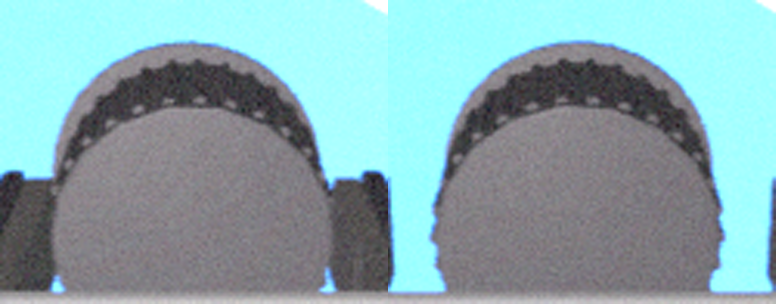

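```bash
python3 - <<'E'
import cv2,numpy as np
a=cv2.cvtColor(cv2.imread("pics/k1.png"),cv2.COLOR_BGR2GRAY).astype(np.float32);b=cv2.cvtColor(cv2.imread("pics/l1.png"),cv2.COLOR_BGR2GRAY).astype(np.float32)
for nm,(y0,y1,x0,x1) in {"hinge":(95,195,245,370),"cap":(178,226,205,298),"can edge":(20,140,120,250)}.items():
    A=a[y0:y1,x0:x1];B=b[y0:y1,x0:x1]
    w=np.eye(2,3,dtype=np.float32)
    cc,w=cv2.findTransformECC(A,B,w,cv2.MOTION_TRANSLATION,(3,100,1e-5))
    print(nm,w[:,2],cc)
E
```

```text
hinge [1.9429702  0.10444215] 0.9969223762184835
cap [ 0.8148222 -0.2053921] 0.9897683330513203
can edge [ 2.5281181  -0.63235664] 0.9991102969667937
```

The image comparison shows no lift (cap shift under 0.3 px vertically, where 2.5 mm would give about 2 px). So it isn't free yet and I'll take a third bite.

```bash
python3 -m inch '[{"translation":[0,0,0],"spin":9.5},{"translation":[0,0,0],"spin":9.5},{"translation":[0,0,0],"spin":9.5},{"translation":[0,0,0],"spin":9.5},{"translation":[0,0,0],"spin":9.5},{"translation":[0,0,0],"spin":0},{"translation":[0,0,0],"spin":0}]' 0.2 25 >/dev/null; python3 - <<'E'
from h import *
s,M=go([0.533,0.163,0.110],(1,0.02)); print(M[:,0])
im=optics.camera("wrist");cv2.imwrite("pics/m1.png",im[:,:,::-1])
im=cv2.imread("pics/m1.png").astype(int);m=((im.max(2)<75)).astype(np.uint8)*255;z=np.zeros_like(m);z[170:262,195:310]=255
c=big(cv2.morphologyEx(m&z,cv2.MORPH_OPEN,np.ones((5,5))));
print([ (c[c[:,1]==y][:,0].min(),c[c[:,1]==y][:,0].max()) for y in (215,230,240)])
E
```

```text
t 23.1 p [0.5323 0.1638 0.1102] F [0.08 1.53 0.73] T [-0.137  0.075 -0.016] w 0.0696
tool shift cm [0.02 0.09 0.05]
spin deg -19.2
[ 0.00172387  0.01421168 -0.99989752]
[(np.int32(213), np.int32(295)), (np.int32(209), np.int32(296)), (np.int32(207), np.int32(297))]
```

```bash
python3 -m inch '[{"translation":[0,0,0.05],"spin":0},{"translation":[0,0,0],"spin":0},{"translation":[0,0,0],"spin":0},{"translation":[0,0,0],"spin":0},{"translation":[0,0,0],"spin":0}]' 1 25 >/dev/null; python3 q.py
python3 -m inch '[{"translation":[0,0,0],"spin":-2}]' >/dev/null; python3 q.py
python3 -m inch '[{"translation":[0,0,0],"spin":-2}]' >/dev/null; python3 q.py
python3 -m inch '[{"translation":[0,0,0],"spin":-2}]' >/dev/null; python3 q.py
```

```text
t 23.77 yaw left -19.03 p [0.5323 0.163  0.1102] F [-0.59 -0.17 -0.4 ] Tz -0.044 w 0.0509
t 23.9 yaw left -16.93 p [0.5324 0.163  0.1103] F [ 0.59 -0.2   0.24] Tz 0.003 w 0.0507
t 24.02 yaw left -14.77 p [0.5324 0.1631 0.1103] F [0.08 0.52 0.52] Tz -0.053 w 0.0507
t 24.15 yaw left -12.61 p [0.5324 0.1631 0.1103] F [-0.29 -0.22  0.5 ] Tz -0.007 w 0.051
```

```bash

python3 -m inch '[{"translation":[0,0,0],"spin":-2}]' >/dev/null; python3 q.py
python3 -m inch '[{"translation":[0,0,0],"spin":-2}]' >/dev/null; python3 q.py
python3 -m inch '[{"translation":[0,0,0],"spin":-2}]' >/dev/null; python3 q.py
```

```text
t 24.27 yaw left -10.46 p [0.5323 0.163  0.1102] F [-0.67  0.91  0.45] Tz -0.073 w 0.0509
t 24.4 yaw left -8.34 p [0.5323 0.1629 0.1102] F [ 0.12 -0.53  0.97] Tz -0.342 w 0.0505
t 24.52 yaw left -6.25 p [0.5322 0.1629 0.1103] F [-0.7   0.    0.87] Tz -0.818 w 0.0508
```

The torque rose sharply to 0.8 N m at about 2.15 rad in total, which is the stop. I'll back off at once to relieve it, then release and look.

```bash

python3 -m inch '[{"translation":[0,0,0],"spin":2}]' >/dev/null; python3 q.py
python3 -m inch '[{"translation":[0,0,0],"spin":1}]' >/dev/null; python3 q.py
```

```text
t 24.65 yaw left -8.3 p [0.5322 0.1628 0.1102] F [-0.01  0.16 -0.07] Tz -0.174 w 0.0504
t 24.77 yaw left -9.41 p [0.5323 0.1628 0.1103] F [-0.92 -0.8   0.47] Tz -0.115 w 0.0508
```

```bash
python3 -m inch '[{"translation":[0,0,0],"spin":0},{"translation":[0,0,0],"spin":0},{"translation":[0,0,0],"spin":0},{"translation":[0,0,0],"spin":0}]' 0.2 25 >/dev/null; python3 q.py; python3 - <<'E'
from h import *
s=r.read_state();im=optics.camera("wrist");cv2.imwrite("pics/n1.png",im[:,:,::-1]);np.savez("n1.npz",p=s["ee_pos"],q=s["eef_rot"])
a=cv2.imread("pics/m1.png")[170:268,190:315];b=cv2.imread("pics/n1.png")[170:268,190:315]
o=np.hstack([cv2.resize(np.clip(x.astype(float)*2.2,0,255).astype(np.uint8),None,fx=3.1,fy=3.1,interpolation=cv2.INTER_CUBIC) for x in (a,b)])
cv2.imwrite("pics/n2.png",o)
for n in ("m1","n1"):
    g=cv2.cvtColor(cv2.imread(f"pics/{n}.png"),cv2.COLOR_BGR2GRAY); print(n,g[180:212,240:262].mean(1).round(0).astype(int).tolist())
    im=cv2.imread(f"pics/{n}.png").astype(int);m=((im.max(2)<75)).astype(np.uint8)*255;z=np.zeros_like(m);z[170:262,195:310]=255
    c=big(cv2.morphologyEx(m&z,cv2.MORPH_OPEN,np.ones((5,5))));
    print([ (c[c[:,1]==y][:,0].min(),c[c[:,1]==y][:,0].max()) for y in (215,230,240)])
E
```

```text
t 25.27 yaw left -9.38 p [0.5322 0.1631 0.1102] F [-0.07  0.01 -0.08] Tz -0.048 w 0.0691
m1 [130, 129, 120, 80, 70, 66, 67, 66, 66, 60, 51, 33, 27, 24, 24, 26, 25, 26, 25, 25, 25, 27, 36, 37, 31, 49, 63, 65, 65, 65, 66, 65]
[(np.int32(213), np.int32(295)), (np.int32(209), np.int32(296)), (np.int32(207), np.int32(297))]
n1 [129, 126, 90, 70, 66, 66, 66, 66, 65, 58, 41, 29, 26, 26, 26, 24, 25, 25, 26, 26, 26, 33, 39, 32, 38, 60, 65, 65, 65, 65, 65, 65]
[(np.int32(212), np.int32(295)), (np.int32(208), np.int32(296)), (np.int32(207), np.int32(297))]
```

View pics/n2.png

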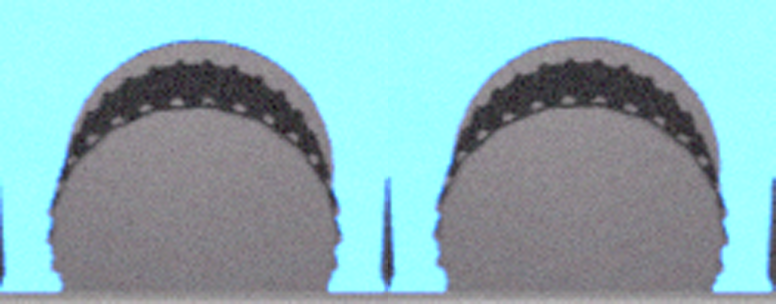

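```bash
python3 - <<'E'
from h import *
from scipy.optimize import least_squares
poses={"j1":([0.5339,.1633,.1102],[.602,.381,-.593,.376]),"k2":([.5335,.1641,.1106],[.608,.373,-.598,.367])}
for n in ("l1","n1"):
    f=np.load(n+".npz");poses[n]=(f["p"],f["q"])
for n,(p,q) in poses.items():
    s={"ee_pos":np.array(p),"eef_rot":np.array(q)}
    g=cv2.GaussianBlur(cv2.cvtColor(cv2.imread(f"pics/{n}.png"),cv2.COLOR_BGR2GRAY).astype(np.float32),(0,0),1)
    c=np.array([252,247.]);pts=[]
    for a in np.radians(np.arange(-150,-29,2)):
        rr=np.arange(36,50,.25);x=c[0]+rr*np.cos(a);y=c[1]+rr*np.sin(a)
        v=cv2.remap(g,x.astype(np.float32)[None],y.astype(np.float32)[None],cv2.INTER_LINEAR)[0]
        d=-np.diff(v); i=d.argmax(); pts.append((x[i],y[i]))
    P=onz("wrist",pts,.12,s)
    fn=lambda t:np.hypot(P[:,0]-t[0],P[:,1]-t[1])-t[2]
    r0=least_squares(fn,[.533,.163,.026],loss="soft_l1",f_scale=.0003).x
    print(n,(r0*1000).round(2),"rms",(np.sqrt(np.median(fn(r0)**2))*1e3).round(3))
E
```

```text
j1 [533.16 162.72  24.88] rms 0.184
k2 [533.81 163.99  24.56] rms 0.276
l1 [532.2  162.51  25.16] rms 0.235
n1 [531.78 162.    25.38] rms 0.255
```

```bash
python3 - <<'E'
from h import *
from scipy.optimize import least_squares
f=np.load("l1.npz"); Ml=R.from_quat(f["q"]).as_matrix(); print(Ml.round(4))
for n in ("l1","n1"):
    print(n,R.from_quat(np.load(n+".npz")["q"]).as_matrix()[:,0].round(4))
for q in ([.602,.381,-.593,.376],[.608,.373,-.598,.367]): print(R.from_quat(q).as_matrix()[:,0].round(4))
poses={"k1":(np.array([.5331,.1643,.1105]),f["q"]),"l1":(f["p"],f["q"])}
for n,(p,q) in poses.items():
    s={"ee_pos":np.array(p),"eef_rot":np.array(q)}
    g=cv2.GaussianBlur(cv2.cvtColor(cv2.imread(f"pics/{n}.png"),cv2.COLOR_BGR2GRAY).astype(np.float32),(0,0),1)
    c=np.array([252,247.]);pts=[]
    for a in np.radians(np.arange(-140,-39,2)):
        rr=np.arange(36,50,.25);x=c[0]+rr*np.cos(a);y=c[1]+rr*np.sin(a)
        v=cv2.remap(g,x.astype(np.float32)[None],y.astype(np.float32)[None],cv2.INTER_LINEAR)[0]
        d=-np.diff(v); i=d.argmax(); pts.append((x[i],y[i]))
    P=onz("wrist",pts,.12,s)
    fn=lambda t:np.hypot(P[:,0]-t[0],P[:,1]-t[1])-t[2]
    r0=least_squares(fn,[.533,.163,.026],loss="soft_l1",f_scale=.0003).x
    print(n,(r0*1000).round(2),"rms",(np.sqrt(np.median(fn(r0)**2))*1e3).round(3))
E
```

```text
[[ 0.0022  0.8604  0.5096]
 [ 0.0144  0.5095 -0.8603]
 [-0.9999  0.0093 -0.0113]]
l1 [ 0.0022  0.0144 -0.9999]
n1 [ 0.0017  0.0143 -0.9999]
[ 0.007   0.0128 -0.9999]
[ 0.0076  0.0146 -0.9999]
k1 [533.26 162.95  25.29] rms 0.157
l1 [532.35 162.37  25.34] rms 0.222
```

```bash
python3 - <<'E'
from h import *
im=optics.camera("side");cv2.imwrite("pics/n3.png",cv2.resize(im[80:230,140:300,::-1],None,fx=4,fy=4))
imgs={n:cv2.imread(f"pics/{n}.png") for n in ("e2","f1","g2","l2","n3")}
for n,a in imgs.items():
    b=a[...,0].astype(float)
    col=[]
    for x in range(284,320,4):
        v=b[320:372,x]; # dark->blue going down
        th=75; i=np.where((v[:-1]<th)&(v[1:]>=th))[0]
        col.append(320+i[0]+(th-v[i[0]])/(v[i[0]+1]-v[i[0]]) if len(i) else np.nan)
    print(n,(np.array(col)/4).round(2))
    # left & right edges at rows
    for y in (325,335): 
        v=b[y,255:345]; w=np.where(v<75)[0]; print("   ",y,(255+w.min())/4,(255+w.max())/4)
print(proj("side",[[.533,.163,.09],[.533,.163,.0925]]))
E
```

```text
e2 [87.32 87.61 87.74 87.79 87.78 87.78 87.7  87.45 87.1 ]
    325 67.75 82.75
    335 67.5 82.75
f1 [87.32 87.6  87.74 87.79 87.78 87.76 87.7  87.48 87.13]
    325 67.75 82.75
    335 67.5 82.75
g2 [87.33 87.62 87.74 87.78 87.78 87.76 87.69 87.45 87.12]
    325 67.75 82.75
    335 67.5 82.75
l2 [87.32 87.61 87.74 87.78 87.78 87.78 87.7  87.47 87.13]
    325 67.25 82.75
    335 67.5 82.75
n3 [87.33 87.61 87.72 87.79 87.79 87.78 87.7  87.46 87.15]
    325 67.5 82.75
    335 67.5 82.75
[[214.06488526 161.2878606 ]
 [214.02788836 160.70978163]]
```

View pics/n3.png

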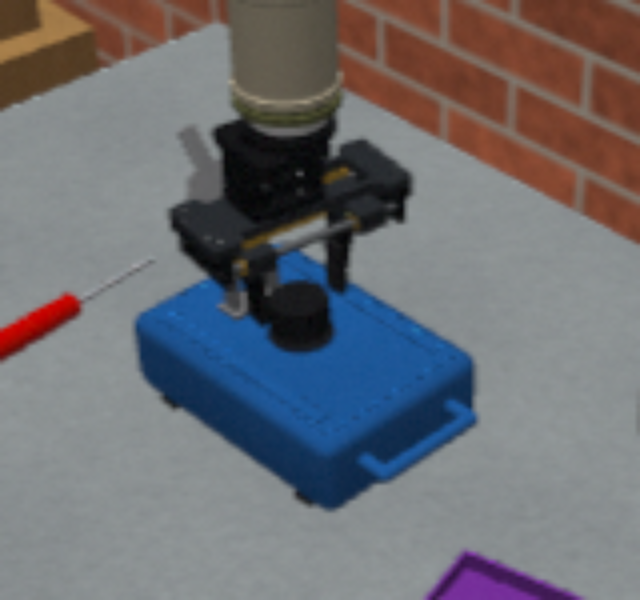

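```bash
python3 - <<'E'
import cv2,numpy as np
imgs={n:cv2.imread(f"pics/{n}.png") for n in ("f1","g2","n3")}
for n,a in imgs.items():
    b=a[...,0].astype(float); col=[]
    for x in range(296,328,4):
        v=b[265:310,x]; th=75; i=np.where((v[:-1]>=th)&(v[1:]<th))[0]
        col.append(265+i[-1]+(th-v[i[-1]])/(v[i[-1]+1]-v[i[-1]]) if len(i) else np.nan)
    print(n,(np.array(col)/4).round(2)); print("  int",a[280:356:4,300].mean(1).round(0))
o=np.hstack([cv2.resize(np.clip(imgs[n][265:360,250:350].astype(float)*2.5,0,255).astype(np.uint8),None,fx=2.6,fy=2.6) for n in ("g2","n3")]);cv2.imwrite("pics/n4.png",o)
E
```

```text
f1 [70.69 70.62 70.74 70.83 70.93 71.44 71.9  72.46]
  int [70. 39. 26. 26. 27. 27. 27. 26. 27. 23. 17. 16. 15. 15. 16. 15. 21. 30.
 58.]
g2 [70.69 70.62 70.72 70.84 70.94 71.46 71.9  72.46]
  int [71. 38. 27. 27. 27. 28. 28. 26. 25. 23. 17. 14. 14. 15. 14. 13. 19. 29.
 58.]
n3 [70.3  70.22 70.19 70.54 70.75 70.91 71.48 72.54]
  int [61. 32. 25. 24. 26. 26. 26. 26. 26. 19. 16. 16. 16. 16. 16. 18. 23. 29.
 57.]
```

View pics/n4.png

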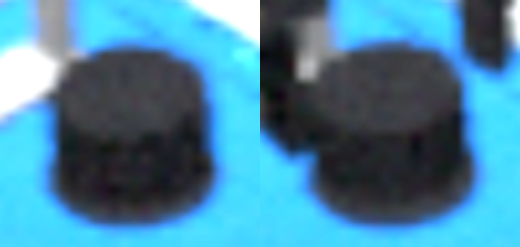

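The side view resolves it. The wide black base flange is fixed to the can, and the cap's top edge has risen about 0.45 px (roughly 2 mm) with a bigger gap over the flange. So the cap is free and sprung up, and I can grip and lift gently while watching Fz.

```bash
python3 -m inch '[{"translation":[0,0,0.0],"spin":0},{"translation":[0,0,0],"spin":0},{"translation":[0,0,0],"spin":0},{"translation":[0,0,0],"spin":0},{"translation":[0,0,0],"spin":0}]' 1 25 >/dev/null; python3 q.py
python3 -m inch '[{"translation":[-0.2,0,0],"spin":0}]' >/dev/null; python3 q.py
python3 -m inch '[{"translation":[-0.2,0,0],"spin":0}]' >/dev/null; python3 q.py
```

```text
t 26.0 yaw left -9.39 p [0.5323 0.1631 0.1102] F [-0.01  0.65  0.15] Tz 0.008 w 0.0506
t 26.12 yaw left -9.39 p [0.5322 0.163  0.1121] F [ 0.61  0.25 -1.15] Tz -0.066 w 0.0511
t 26.25 yaw left -9.39 p [0.5322 0.1629 0.1142] F [-0.02  0.51 -0.68] Tz -0.064 w 0.0509
```

It has risen 4 mm with only the cap's weight felt, so it's free. Lifting it straight off.

```bash
python3 -m inch '[{"translation":[-0.4,0,0],"spin":0},{"translation":[-0.5,0,0],"spin":0}]' >/dev/null; python3 q.py
python3 -m inch '[{"translation":[-0.7,0,0],"spin":0},{"translation":[-0.8,0,0],"spin":0},{"translation":[-1,0,0],"spin":0}]' >/dev/null; python3 q.py
python3 -m inch '[{"translation":[-2,0,0],"spin":0},{"translation":[-2,0,0],"spin":0},{"translation":[-2,0,0],"spin":0},{"translation":[-1,0,0],"spin":0}]' >/dev/null; python3 - <<'E'
from h import *
go([0.453,-0.339,0.22],(1,0.0))
im=optics.camera("side");cv2.imwrite("pics/o1.png",cv2.resize(im[60:230,140:320,::-1],None,fx=3.5,fy=3.5))
E
```

```text
t 26.5 yaw left -9.39 p [0.532  0.1627 0.1236] F [ 0.16 -0.83 -1.27] Tz 0.015 w 0.0513
t 26.88 yaw left -9.39 p [0.5318 0.1624 0.1504] F [ 1.15  0.58 -0.98] Tz 0.023 w 0.0507
t 27.38 p [0.5318 0.1612 0.2248] F [ 0.92  0.44 -0.49] T [-0.117  0.028 -0.004] w 0.0507
tool shift cm [-0.26 -0.61 50.64]
spin deg -8.26
```

View pics/o1.png

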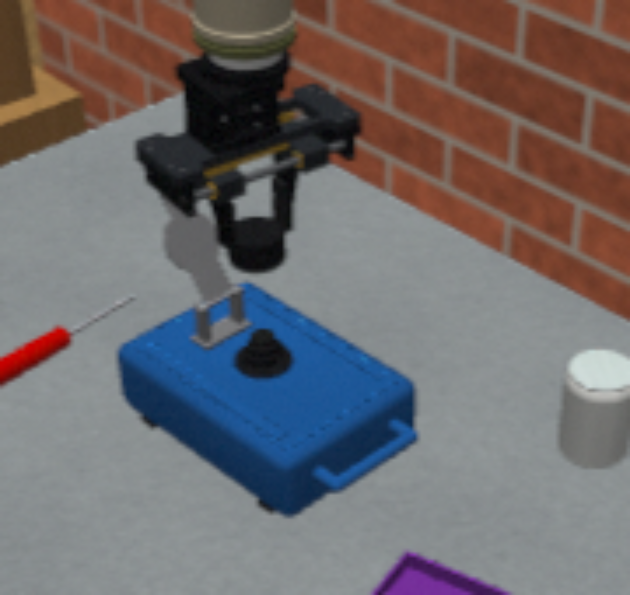

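The cap is held upright and the neck is exposed at about (263,355). I'll carry it to the steel tray.

```bash
python3 -m inch '[{"translation":[0,0,0],"spin":-8.2},{"translation":[0,-0.3,2],"spin":0},{"translation":[0,-0.7,4],"spin":0},{"translation":[0,-0.7,4.6],"spin":0},{"translation":[0,-0.7,4.6],"spin":0},{"translation":[0,-0.7,4.6],"spin":0},{"translation":[0,-0.7,4.6],"spin":0},{"translation":[0,-0.7,4.6],"spin":0},{"translation":[0,-0.7,4.6],"spin":0},{"translation":[0,-0.7,4.6],"spin":0},{"translation":[0,-0.5,4],"spin":0},{"translation":[0,0,2],"spin":0},{"translation":[0,0,0],"spin":0},{"translation":[0,0,0],"spin":0}]' 1 25; python3 - <<'E'
from h import *
s,M=go([0.4525,-0.3385,0.12],(1,0.0));print(M[:,0].round(4))
s=r.read_state();im=optics.camera("wrist");cv2.imwrite("pics/p1.png",im[:,:,::-1]);np.savez("p1.npz",p=s["ee_pos"],q=s["eef_rot"])
E
```

```text
time: 29.18
ee_pos: [0.4444, -0.307, 0.2134]
eef_rot: [0.516, 0.492, -0.511, 0.481]
ft_force: [-0.4, -0.2, -0.9]
width: 0.0512
t 29.18 p [ 0.4444 -0.307   0.2134] F [-0.38 -0.18 -0.9 ] T [-0.088  0.033 -0.005] w 0.0512
tool shift cm [9.29 1.03 3.25]
spin deg -3.06
[-0.0048  0.0159 -0.9999]
```

View pics/p1.png

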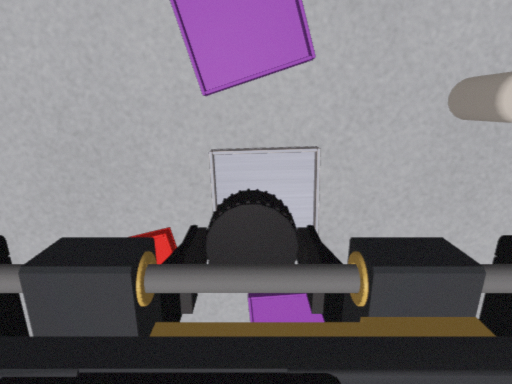

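The steel tray's far rim shows at (211,151)–(320,148), under the held cap. I'll refine the tray centre from that.

```bash
python3 - <<'E'
from h import *
f=np.load("p1.npz");s={"ee_pos":f["p"],"eef_rot":f["q"]}
P=onz("wrist",[(211,151.5),(320,148),(214,215),(319,215)],.022,s);print(P.round(4))
u=(P[1]-P[0]);print("w",np.linalg.norm(u),"ang",np.degrees(np.arctan2(u[1],u[0])))
u/=np.linalg.norm(u);n=np.array([u[1],-u[0]]);c=(P[0]+P[1])/2+n*.055;print("centre",c)
# top cam corners
im=cv2.imread("pics/a_top.png").astype(int)
c2=onz("top",[(324,199.5),(354.5,199.5),(324,236.5),(356,236.5)],.022);print(c2.round(4),c2.mean(0))
go([*c,0.1],u)
E
```

```text
[[ 0.3972 -0.2805]
 [ 0.5231 -0.2831]
 [ 0.394  -0.3583]
 [ 0.5223 -0.3649]]
w 0.12593421777643835 ang -1.2054387524815633
centre [ 0.45901899 -0.33676826]
[[ 0.5182 -0.2863]
 [ 0.5165 -0.3921]
 [ 0.39   -0.2804]
 [ 0.3883 -0.3895]] [ 0.45327109 -0.33704743]
t 29.23 p [ 0.4445 -0.3069  0.2135] F [-0.52 -0.15  0.26] T [-0.069  0.019 -0.045] w 0.051
tool shift cm [11.29  1.67  3.08]
spin deg -1.83
```

```bash
python3 -m inch '[{"translation":[0,0.7,1.5],"spin":-1.8},{"translation":[1,0.7,1.5],"spin":0},{"translation":[3,0,0],"spin":0},{"translation":[3.5,0,0],"spin":0},{"translation":[3.2,0,0],"spin":0},{"translation":[2,0,0],"spin":0},{"translation":[0,0,0],"spin":0},{"translation":[0,0,0],"spin":0}]' 1 25 >/dev/null; python3 - <<'E'
from h import *
s,M=go([0.456,-0.337,0.0225],(1,-0.02))
s=r.read_state();im=optics.camera("wrist");cv2.imwrite("pics/p2.png",im[:,:,::-1]);np.savez("p2.npz",p=s["ee_pos"],q=s["eef_rot"])
im=optics.camera("side");cv2.imwrite("pics/p3.png",cv2.resize(im[180:330,230:390,::-1],None,fx=4,fy=4))
E
```

```text
t 30.23 p [ 0.4613 -0.327   0.0835] F [-0.54  0.02 -0.52] T [-0.102  0.005  0.019] w 0.0508
tool shift cm [ 6.08 -0.51  1.13]
spin deg 0.45
```

View pics/p2.png

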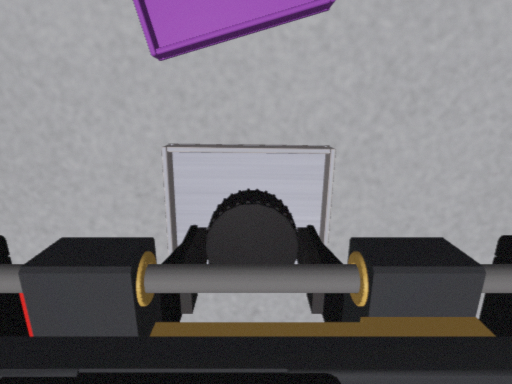

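View pics/p3.png

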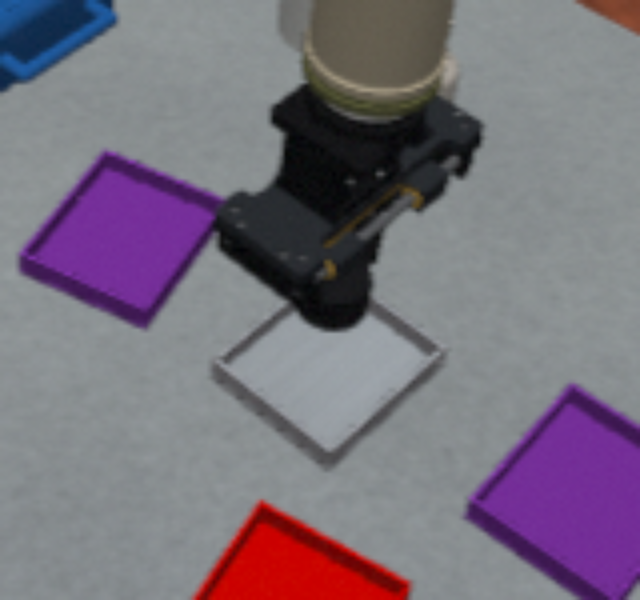

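```bash
python3 - <<'E'
from h import *
f=np.load("p2.npz");s={"ee_pos":f["p"],"eef_rot":f["q"]}
P=onz("wrist",[(164,145.5),(334,146)],.022,s);print(P.round(4),np.linalg.norm(P[1]-P[0]))
u=P[1]-P[0];u/=np.linalg.norm(u);c=P.mean(0)+.055*np.array([u[1],-u[0]]);print(c,u)
go([*c,0.0225],u)
E
```

```text
[[ 0.3969 -0.2792]
 [ 0.5221 -0.2811]] 0.12526610953584547
[ 0.45864465 -0.33515005] [ 0.99988113 -0.01541829]
t 30.32 p [ 0.4614 -0.3272  0.0836] F [ 0.38 -0.47 -0.24] T [-0.109  0.04   0.021] w 0.0507
tool shift cm [ 6.09 -0.26  0.92]
spin deg 0.19
```

```bash
python3 -m inch '[{"translation":[0,-0.3,0.95],"spin":0},{"translation":[1.5,0,0],"spin":0},{"translation":[1.5,0,0],"spin":0},{"translation":[1,0,0],"spin":0},{"translation":[0.5,0,0],"spin":0},{"translation":[0,0,0],"spin":0}]' 1 25 >/dev/null; python3 - <<'E'
from h import *
s,M=go([0.4583,-0.336,0.0225],(1,-0.015))
E
```

```text
t 31.07 p [ 0.4581 -0.3365  0.0356] F [ 0.18 -1.09 -0.66] T [-0.089  0.066 -0.011] w 0.0508
tool shift cm [ 1.31  0.02 -0.03]
spin deg 0.14
```

```bash
python3 -m inch '[{"translation":[0.5,0,0],"spin":0},{"translation":[0.3,0,0],"spin":0},{"translation":[0.2,0,0],"spin":0}]' >/dev/null; python3 q.py
python3 -m inch '[{"translation":[0.12,0,0],"spin":0}]' >/dev/null; python3 q.py
python3 -m inch '[{"translation":[0.1,0,0],"spin":0}]' >/dev/null; python3 q.py
```

```text
t 31.45 yaw left -1.86 p [ 0.4587 -0.3366  0.0257] F [-0.63 -0.15  0.09] Tz -0.023 w 0.051
t 31.57 yaw left -1.85 p [ 0.4588 -0.3365  0.0244] F [ 0.03 -0.71 -1.77] Tz -0.029 w 0.0505
t 31.7 yaw left -1.85 p [ 0.4588 -0.3366  0.0235] F [-0.44  0.02 -0.85] Tz -0.026 w 0.0511
```

```bash
python3 -m inch '[{"translation":[0.08,0,0],"spin":0}]' >/dev/null; python3 q.py
python3 -m inch '[{"translation":[0.07,0,0],"spin":0}]' >/dev/null; python3 q.py
python3 -m inch '[{"translation":[0.06,0,0],"spin":0}]' >/dev/null; python3 q.py
```

```text
t 31.82 yaw left -1.85 p [ 0.4589 -0.3366  0.0226] F [ 0.27  0.16 -1.55] Tz -0.004 w 0.0508
t 31.95 yaw left -1.85 p [ 0.4589 -0.3366  0.022 ] F [ 0.85 -0.22 -0.83] Tz -0.053 w 0.0511
t 32.08 yaw left -1.85 p [ 0.4589 -0.3365  0.0216] F [-2.68  2.27  7.93] Tz 0.028 w 0.0511
```

It touched the tray floor at z = 0.0216. I'll release and rise.

```bash
python3 -m inch '[{"translation":[0,0,0],"spin":0},{"translation":[0,0,0],"spin":0},{"translation":[0,0,0],"spin":0},{"translation":[0,0,0],"spin":0}]' 0.2 25 >/dev/null; python3 q.py; python3 -m inch '[{"translation":[-0.5,0,0],"spin":0},{"translation":[-1.5,0,0],"spin":0},{"translation":[-3,0,0],"spin":0},{"translation":[-4,0,0],"spin":0},{"translation":[-4,0,0],"spin":0},{"translation":[-3,0,-2],"spin":0},{"translation":[-2,0,-4],"spin":0},{"translation":[0,0,-4],"spin":0},{"translation":[0,0,0],"spin":0},{"translation":[0,0,0],"spin":0}]' 0.2 >/dev/null; python3 q.py; python3 - <<'E'
from h import *
im=optics.camera("wrist");cv2.imwrite("pics/r1.png",im[:,:,::-1])
im=optics.camera("side");cv2.imwrite("pics/r2.png",cv2.resize(im[70:330,130:430,::-1],None,fx=2.3,fy=2.3))
im=optics.camera("top");cv2.imwrite("pics/r3.png",cv2.resize(im[110:300,100:420,::-1],None,fx=2.4,fy=2.4))
E
```

```text
t 32.58 yaw left -1.85 p [ 0.4592 -0.3367  0.0218] F [-0.44  0.62  0.02] Tz -0.028 w 0.0687
t 33.83 yaw left -2.15 p [ 0.4596 -0.2406  0.2184] F [-0.34 -0.8  -0.21] Tz 0.006 w 0.07
```

View pics/r1.png

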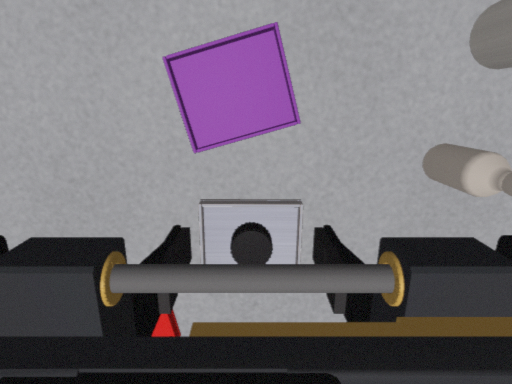

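View pics/r2.png

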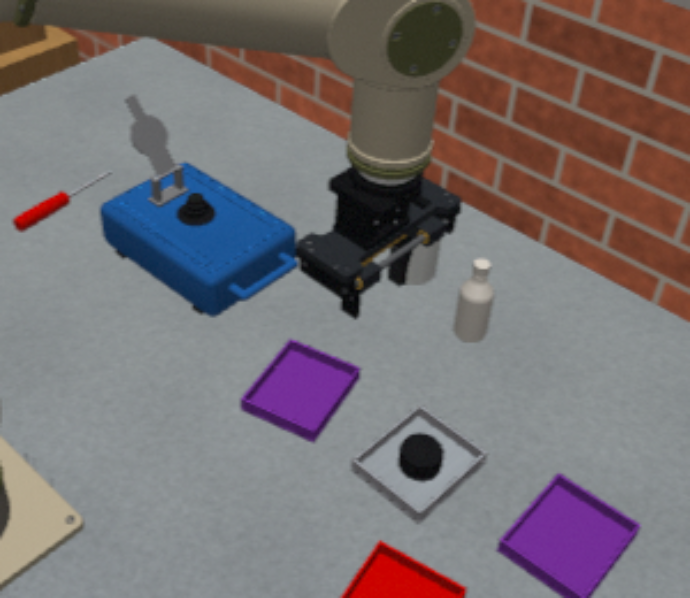

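View pics/r3.png

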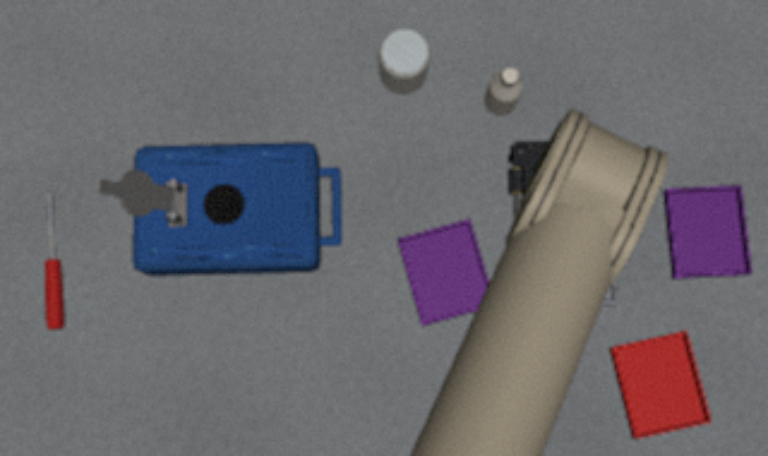

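The cap stands upright in the middle of the steel tray at (420,457) in the side view. The flap is fully back, the neck is bare, and the tin, glue and driver are where they were. The gripper touches nothing, so I'm handing in.

```bash
python3 -c "
from bench import close_job
print(close_job())"
```

```text
the job is handed in; nothing more can be done
None
```

The can is open for filling: the flap is back and staying there, and the cap is off and upright in the middle of the steel tray. I handed the job in at about 34 s of the 72 s allowed; it reported no verdict.

- **Flap:** I pinched the tongue and swung it over. It read about 1.97 rad after release, so I pushed it on with closed fingers until the force rose to 6.5 N at its end stop.
- **Cap:** I unscrewed it anticlockwise in three bites. The spring began pushing up at about 1.9 rad.
- **The stop:** I read the wrist pictures as "not lifted" and turned on, touching the stop lightly at about 2.15 rad. The torque peaked near 0.8 N m and I backed off at once.
- **Lift:** the side view then showed the cap about 2 mm up. It came off with only its own weight felt (about 1 N).
- **Setting down:** contact with the tray floor reached about 8 N before I released the cap.

**Last checks:**
- The final pictures show the flap right back, the neck bare, and the tin, glue bottle and screwdriver unmoved.
- The gripper was clear of everything, with its force reading near zero.
- The wrist and side views disagreed about whether the cap had lifted; the side view proved right, since the wide black flange I first took for the cap's rim is fixed to the can.

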